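Put the site's battery packs on charge

TASK

Put every battery pack on the table on charge: slide each one nose first into a bay of its own until it is fully home and the orange latch has sprung up behind it. When all of them are latched, prop the clear cover fully open on its stop, turn the dial to the green mark and shut the cover again. Leave the glasses, the tape measure and the mug where they stand.

Things in the scene. Friction and masses are not known exactly. Their poses are not given: they have to be found in the camera images.
- charger: fixed charging station, 416 mm wide (y), 235 mm deep (x), yawed on the table. Its x points to its rear, y to its left; origin on the table, front edge at x = -0.125. Left: three bays at y = -0.032, 0.060, 0.152 on a deck 42 mm high. Right (y = -0.143): a control block 70 mm high, 130 mm wide, x from -0.125 to 0, its dial under a clear hinged cover; behind it only a low part, 42 mm
- bay1_home (a point): bay 1: where the nose point of a fully home pack lies: on the deck, mid-lane, at the foot of the end wall (40 mm high); axes as the charger's. The last 65 mm of the lane have lips over the pack's shoe (3.5 mm above it, 56 mm apart, tops 16.5 mm above the deck), so a pack can only slide in from the front; this bay is next to the control block
- bay1_entry (a point): bay 1 (the other bays are the same): on the deck, mid-lane, 135 mm before home and 85 mm behind the front edge. Set a pack down with its nose here (its tail overhangs the edge by 15 mm), then slide it 135 mm along +x. The channel between the rails (11.5 mm high) is 66 mm wide for the 62 mm shoe; before this point it flares to about 80 mm between 8 mm high guides
- bay2_home (a point): bay 2: where the nose point of a fully home pack lies: on the deck, mid-lane, at the foot of the end wall (40 mm high); axes as the charger's. The last 65 mm of the lane have lips over the pack's shoe (3.5 mm above it, 56 mm apart, tops 16.5 mm above the deck), so a pack can only slide in from the front
- bay3_home (a point): bay 3: where the nose point of a fully home pack lies: on the deck, mid-lane, at the foot of the end wall (40 mm high); axes as the charger's. The last 65 mm of the lane have lips over the pack's shoe (3.5 mm above it, 56 mm apart, tops 16.5 mm above the deck), so a pack can only slide in from the front
- latch1 (a joint): orange sprung latch in the deck of bay 1, rad: 0 up, about 0.3 pressed flush. Its ramp rises to 7 mm between 129 and 103 mm in front of home; a pack slid in rides over it with under 3 N, and when the tail has passed, 3 mm short of home, it springs up behind the pack and blocks its return
- latch2 (a joint): orange sprung latch in the deck of bay 2, rad: 0 up, about 0.3 pressed flush. Its ramp rises to 7 mm between 129 and 103 mm in front of home; a pack slid in rides over it with under 3 N, and when the tail has passed, 3 mm short of home, it springs up behind the pack and blocks its return
- latch3 (a joint): orange sprung latch in the deck of bay 3, rad: 0 up, about 0.3 pressed flush. Its ramp rises to 7 mm between 129 and 103 mm in front of home; a pack slid in rides over it with under 3 N, and when the tail has passed, 3 mm short of home, it springs up behind the pack and blocks its return
- pack1: dark grey battery pack with a red top and band, 0.3 to 0.55 kg; may be absent. Shoe 100 mm (x) x 62 mm, 8 mm thick, below; body 96 x 50 mm above it, up to 66 mm: grip it across the 50 mm (y), above the shoe and the bay's lips. Origin: centre of the underside; x points to its nose (copper contacts), which goes in first; the grey gauge on top marks the tail
- pack1_nose (a point): middle of the lower nose edge of pack 1: 50 mm ahead (+x) of its origin, at the underside
- pack2: dark grey battery pack with a yellow top and band, 0.3 to 0.55 kg; may be absent. Shoe 100 mm (x) x 62 mm, 8 mm thick, below; body 96 x 50 mm above it, up to 66 mm: grip it across the 50 mm (y), above the shoe and the bay's lips. Origin: centre of the underside; x points to its nose (copper contacts), which goes in first; the grey gauge on top marks the tail
- pack2_nose (a point): middle of the lower nose edge of pack 2: 50 mm ahead (+x) of its origin, at the underside
- pack3: dark grey battery pack with a blue top and band, 0.3 to 0.55 kg; may be absent. Shoe 100 mm (x) x 62 mm, 8 mm thick, below; body 96 x 50 mm above it, up to 66 mm: grip it across the 50 mm (y), above the shoe and the bay's lips. Origin: centre of the underside; x points to its nose (copper contacts), which goes in first; the grey gauge on top marks the tail
- pack3_nose (a point): middle of the lower nose edge of pack 3: 50 mm ahead (+x) of its origin, at the underside
- cover (a joint): hinge of the clear cover (a hood 112 mm long, 114 mm wide, 50 mm high, 0.13 kg) over the dial, rad: 0 shut, 1.85 leaning back on its stop. It hinges at its rear, opening up and away from the robot; left alone it falls shut below about 1.1 rad and falls back to its stop above about 1.2
- cover_hinge (a point): on the hinge axis of the cover, mid-width, 71 mm above the table; the axis is the charger's y; axes as the charger's
- cover_bar (a point): middle of the orange round bar of the cover's bow handle: 12 mm thick, along y, 64 mm clear between its legs, 40 mm before the cover's front wall with 34 mm free behind it. Shut, it lies 152 mm before the hinge and 30 mm above it, clear of the charger's front edge; open, it is on top. It turns between the fingers, so the tool can point down all the way. Axes turn with the cover
- dial (a joint): the charge dial under the cover, rad, clockwise from above: 0 when the white pointer is at the black mark (towards the charger's rear), 1.6 at the green mark (to the charger's right); stops at 0 and 2.4; stiff enough to stay where it is left (0.03 N m)
- dial_grip (a point): on the dial's upright axis, 103 mm above the table, 3 mm below the top of its grip: a tool centre here clears the disc. The dial is a bar grip 50 mm long, 14 mm wide, from 79 to 106 mm above the table, on a disc of 52 mm diameter and 8 mm thickness that lies on the 70 mm high panel. The point's x is the pointer's direction (the bar's long way)
- tumbler1: drinking glass, 68 mm wide, 115 mm high, standing; not to be disturbed
- tumbler2: a second such glass; not to be disturbed
- tape: yellow tape measure, 72 x 36 x 66 mm, standing; not to be disturbed
- mug: white mug, 82 mm wide, 95 mm high, standing; not to be disturbed
Mind the look-alikes: they are no part of the job. Leave any purple look-alike of the pack2 alone. What is shaped like the pack1 but turquoise is not meant.

How it is judged (in metres and radians):
On the way, in this order (a step that is already met when the one before it is completed fails the run):
1. every pack is home and latched in a bay, the dial not yet set (((distance between pack1_nose and bay1_home below 0.007 m and value of joint latch1 below 0.08 rad) or (distance between pack1_nose and bay2_home below 0.007 m and value of joint latch2 below 0.08 rad) or (distance between pack1_nose and bay3_home below 0.007 m and value of joint latch3 below 0.08 rad)) and ((distance between pack2_nose and bay1_home below 0.007 m and value of joint latch1 below 0.08 rad) or (distance between pack2_nose and bay2_home below 0.007 m and value of joint latch2 below 0.08 rad) or (distance between pack2_nose and bay3_home below 0.007 m and value of joint latch3 below 0.08 rad)) and ((distance between pack3_nose and bay1_home below 0.007 m and value of joint latch1 below 0.08 rad) or (distance between pack3_nose and bay2_home below 0.007 m and value of joint latch2 below 0.08 rad) or (distance between pack3_nose and bay3_home below 0.007 m and value of joint latch3 below 0.08 rad)) and value of joint dial below 0.8 rad), for 0.2 s.
2. the dial is at the green mark while the cover is propped open on its stop (value of joint dial between 1.47 and 1.73 rad and value of joint cover above 1.7 rad), for 0.2 s.
At the end, for the whole second after the job is handed in: every pack is latched in a bay of its own (its nose point within 7 mm of the bay's home point, the latch up: below 0.08 rad) and at rest, the dial within 0.13 rad of the green mark (1.6), the cover shut (below 0.06 rad) (((distance between pack1_nose and bay1_home below 0.007 m and value of joint latch1 below 0.08 rad) or (distance between pack1_nose and bay2_home below 0.007 m and value of joint latch2 below 0.08 rad) or (distance between pack1_nose and bay3_home below 0.007 m and value of joint latch3 below 0.08 rad)) and ((distance between pack2_nose and bay1_home below 0.007 m and value of joint latch1 below 0.08 rad) or (distance between pack2_nose and bay2_home below 0.007 m and value of joint latch2 below 0.08 rad) or (distance between pack2_nose and bay3_home below 0.007 m and value of joint latch3 below 0.08 rad)) and ((distance between pack3_nose and bay1_home below 0.007 m and value of joint latch1 below 0.08 rad) or (distance between pack3_nose and bay2_home below 0.007 m and value of joint latch2 below 0.08 rad) or (distance between pack3_nose and bay3_home below 0.007 m and value of joint latch3 below 0.08 rad)) and value of joint dial between 1.47 and 1.73 rad and value of joint cover below 0.06 rad and linear speed of each of pack1, pack2, pack3 below 0.02 m/s); the robot touches nothing.
It fails at once if the tumbler1 is pushed over 30 mm or knocked over (distance of tumbler1 from where it was at the start of the episode above 0.03 m or angle between tumbler1's own z axis and vertical above 0.4 rad).
It fails at once if the tumbler2 is pushed over 30 mm or knocked over (distance of tumbler2 from where it was at the start of the episode above 0.03 m or angle between tumbler2's own z axis and vertical above 0.4 rad).
It fails at once if the tape is pushed over 30 mm or knocked over (distance of tape from where it was at the start of the episode above 0.03 m or angle between tape's own z axis and vertical above 0.4 rad).
It fails at once if the mug is pushed over 30 mm or knocked over (distance of mug from where it was at the start of the episode above 0.03 m or angle between mug's own z axis and vertical above 0.4 rad).
Of pack1, pack2, pack3 only 2 to 3 are there at a start; the rules pass over those that are not, and their reading is None.
At some moment in a run one of pack1, pack2, pack3 may be knocked a few centimetres aside while the robot is not near it.
It also fails if it takes over 210 s, if anything falls off the work surface, if the arm or the gripper's body presses on something with over 40 N, if the wrist force passes 120 N, or if a joint passes its speed limit or range.

ROBOT

A 6-joint arm with a two-finger parallel gripper is mounted at the origin on the work surface. World frame = base frame: x ahead of the robot, y to its left, z up, the work surface at z = 0. Lengths are in mm, angles in rad, forces in N, time in s.
With the tool pointing down it reaches from about 275 to 750 mm from the base axis. Payload 10.2 kg.
Tool frame: the origin (TCP) lies between the finger pads, 19 mm behind the fingertips; this is the grasp point; y points along the fingers, z is the direction in which the jaws open and shut, and the axes are right-handed (so a half turn about y gives the same grasp; the last joint's range is limited). The gripper opens to 85 mm and grips with 20 to 120 N. Pads are 22 mm wide; open, the fingers measure 114 mm over their backs; the gripper's body (76 mm by 85 mm) begins 54 mm behind the grasp point. The pads swing forward as they close: fully open they stand 13 mm farther back than shut.
Start: joints at [0.977, 0.313, 1.498, -0, 1.331, -0.223], TCP at [190.253, 489.321, 249.994] pointing down, gripper open.
Joint ranges: [-2.94, 2.94], [-0.97, 2.17], [0.19, 2.56], [-1.23, 4.37], [0.02, 3.11], [-2.88, 2.88]. Speed limits (rad/s): [2.39, 2.39, 3.01, 3.14, 3.14, 3.14].

INTERFACE

Orientations are given as a unit quaternion [w, x, y, z].
In Python, from rig import ctrl, eyes, models gives the robot as it stands.
- The arm moves only by the shell command python3 -m crank 'ROWS' [FORCE]. ROWS is JSON, a list of rows, each an object with "dp": the shift along the tool's x, y, z in mm, a list of three; "roll": the turn about the tool's y in rad; "gripper": the closure in counts, from 0 (fully open) to 255 (shut). A call has 1 to 10 rows; each row is the pose to reach, as a shift and turn from the pose commanded when the call began, along the tool's axes at that moment; what a row does not reach only later rows make up. A row lasts 1/12 s, in which the tool goes at most 41.7 mm and 7.16 degrees, less where a joint would pass 70% of its speed; a pose out of reach is approached as far as the arm can. A call with a gripper value outside its range is refused whole. The fingers move at their own pace and stop on an object; FORCE is the grip in N (left out, the last holds). Time passes only in rows, so rows that repeat a pose let the fingers close. It gives the time, the measured TCP pose, the force and the opening at its end, in the units of the state.
- ctrl.sense(): the state, without advancing time (a new reading comes with each control period).
- eyes.capture(name): name is "side" or "top" or "wrist"; returns a dict with "color" (420x560x3 uint8, red, green, blue), "fx", "fy", "cx", "cy" (pixels), "R" (3x3) and "t" (3): a world point X has camera coordinates R X + t. Camera axes: x right, y down, z forward; pixel columns grow to the right and rows downward; lengths in mm; the calibration is good to about 2 mm. A picture is of the moment at which its call begins. There is no depth.
- ctrl.finish_job(): hands the job in, once; it reports no verdict.
Trained networks look in a picture, given as the dict that the camera call returned (one of the last four; its "shot" number tells which), for a name from the list of things; names that differ only in an ending like _2 or _b are one class to them, and where a whole thing is asked for, a point or a joint stands for the part that bears it (a point fixed in the world has none). Each returns a list of dicts, best first, with "confidence" (0 to 1); they miss things now and then, are a little off and sometimes report something else, mostly with a low value. They report only what shows in the picture. A call takes as long as a camera call. They do not tell look-alikes from the thing itself.
- models.spot_in(picture, label): "extent" ([centre column, centre row, width, height] in pixels, round what is visible of it).
- models.spot_point(picture, label): "centre" ([column, row] in pixels: a listed point, or the origin of a listed thing).
The state is a dict: "time_s": time; "joints": joint angles; "dq": joint speeds; "tau": joint torques, N m; "eef_pos": TCP position; "ee_rot": TCP orientation; "force": force on the tool from outside, world axes, zero at the start; "wrist_torque": the same for the moment, N m; "grip_width": opening from 0.0 (shut) to 1.0 (fully open).
Only numpy, scipy, OpenCV 4.12 (cv2) and the standard library are available. Lean on these libraries where they do the work, as an engineer would, in place of code of your own. Each camera call takes 0.05 s, during which the arm holds its last target. There are 200 camera calls.

## Working session

There is one attempt and no reset: what is moved stays moved. The work goes in short steps, Python scripts to look and compute and a shell command to move; the robot and the scene stay as the last step left them, time stands still between calls to the robot, and variables do not carry over. Pictures are saved under pics/ and viewed, about 12 in all and at most 16, crops included, and the job is handed in when it is done.

```bash
ls; mkdir -p pics
cat > h.py <<'E'
import numpy as np, cv2
from rig import ctrl, eyes, models
def save(p,n): cv2.imwrite('pics/'+n,cv2.cvtColor(p['color'],cv2.COLOR_RGB2BGR))
def proj(p,X):
    c=np.asarray(p['R'])@np.asarray(X,float)+np.asarray(p['t']); return np.array([p['fx']*c[0]/c[2]+p['cx'],p['fy']*c[1]/c[2]+p['cy']])
def back(p,uv,z):
    R=np.asarray(p['R']);t=np.asarray(p['t']);d=R.T@np.array([(uv[0]-p['cx'])/p['fx'],(uv[1]-p['cy'])/p['fy'],1]);o=-R.T@t
    return o+d*(z-o[2])/d[2]
E
python3 - <<'E'
from h import *
print(ctrl.sense())
for n in ['top','side']:
    p=eyes.capture(n); save(p,n+'0.png'); print(n,np.round(-np.array(p['R']).T@p['t']),p['fx'])
    for l in ['bay1_home','bay2_home','bay3_home','bay1_entry','pack1','pack2','pack3','pack1_nose','pack2_nose','pack3_nose','cover_hinge','cover_bar','dial_grip','tumbler1','tape','mug']:
        z={'bay1_home':42,'bay2_home':42,'bay3_home':42,'bay1_entry':42,'cover_hinge':71,'cover_bar':101,'dial_grip':103}.get(l,0)
        print(l,[(np.round(d['centre']).tolist(),round(d['confidence'],2),np.round(back(p,d['centre'],z))[:2].tolist()) for d in models.spot_point(p,l)])
E
```

```text
pics
{'time_s': 0.0, 'joints': array([ 9.76617942e-01,  3.13470390e-01,  1.49843538e+00,  3.07160571e-05,
        1.33100831e+00, -2.23421660e-01]), 'dq': array([ 2.71563322e-03, -1.22659065e-03,  8.37071012e-04, -1.50450619e-03,
       -6.17722010e-04,  6.16533439e-05]), 'tau': array([-7.91592229e-04, -4.12258708e+01, -2.59747231e+01, -3.15455245e-04,
        4.00061865e-03,  5.62758757e-06]), 'eef_pos': array([190.10035529, 489.12488193, 249.42527113]), 'ee_rot': array([-0.69456649,  0.6954155 , -0.13053071,  0.13013993]), 'force': array([-0.02126515, -0.81310783, -0.26613673]), 'wrist_torque': array([-0.00975601, -0.0098319 , -0.01942372]), 'grip_width': 0.9962641175392508}
top [ 513.   23. 1576.] 447.8677812164203
bay1_home [([226.0, 184.0], 0.71, [679.0, 195.0])]
bay2_home [([205.0, 195.0], 0.77, [641.0, 266.0])]
bay3_home [([178.0, 204.0], 0.84, [606.0, 355.0]), ([285.0, 240.0], 0.38, [488.0, -9.0])]
bay1_entry [([245.0, 219.0], 0.81, [558.0, 129.0]), ([305.0, 154.0], 0.18, [787.0, -76.0])]
pack1 [([406.0, 242.0], 0.98, [487.0, -438.0]), ([374.0, 220.0], 0.95, [562.0, -324.0]),
[... 2296 characters left out ...]
)]
pack1_nose [([325.0, 301.0], 0.9, [541.0, -407.0]), ([342.0, 355.0], 0.87, [443.0, -598.0]), ([316.0, 310.0], 0.64, [496.0, -421.0])]
pack2_nose [([332.0, 284.0], 0.89, [612.0, -357.0]), ([377.0, 312.0], 0.84, [640.0, -528.0])]
pack3_nose [([291.0, 265.0], 0.67, [565.0, -201.0])]
cover_hinge [([270.0, 207.0], 0.9, [652.0, 51.0])]
cover_bar [([244.0, 221.0], 0.58, [497.0, -18.0]), ([235.0, 192.0], 0.58, [576.0, 170.0]), ([318.0, 312.0], 0.45, [420.0, -517.0])]
dial_grip [([315.0, 311.0], 0.5, [413.0, -512.0])]
tumbler1 [([324.0, 227.0], 0.95, [802.0, -85.0]), ([342.0, 252.0], 0.94, [755.0, -241.0])]
tape [([363.0, 287.0], 0.69, [682.0, -423.0])]
mug [([166.0, 185.0], 0.94, [458.0, 554.0])]
```

Run:
```python
import cv2
a=cv2.imread('pics/top0.png'); a=a[130:290,90:480]; cv2.imwrite('pics/topc.png',cv2.resize(a,(780,320),interpolation=cv2.INTER_CUBIC))
```

```text
(no output)
```

View pics/topc.png

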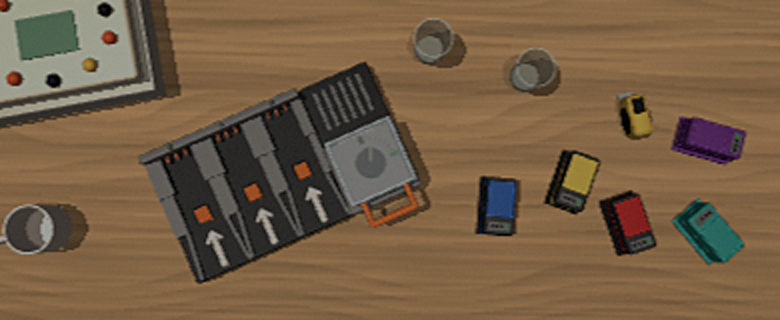

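View pics/side0.png

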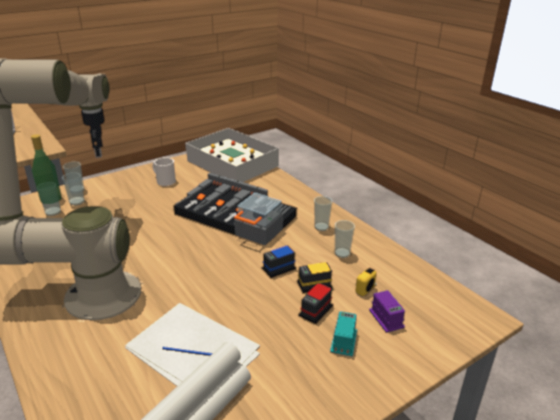

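Charger at left centre (rails, bar at ~285,238 full-frame). The real packs are blue (338,232), yellow (377,220) and red (404,241). Turquoise and purple are decoys. The gauges, and so the tails, face the robot.

```bash
cat >> h.py <<'E'
from scipy.optimize import least_squares
from scipy.spatial.transform import Rotation as Ro
def rot(s): q=s['ee_rot']; return Ro.from_quat([q[1],q[2],q[3],q[0]]).as_matrix()
def cw(c,l):  # charger(mm) -> world
    x,y,a=c; return np.array([x+l[0]*np.cos(a)-l[1]*np.sin(a),y+l[0]*np.sin(a)+l[1]*np.cos(a),l[2]])
LOC={'bay1_home':(95,-32,42),'bay2_home':(95,60,42),'bay3_home':(95,152,42),'bay1_entry':(-40,-32,42)}
def plan(X,jaw=None,s=None):
    """dp to world X; jaw = world yaw wanted for tool z (jaw axis), mod pi"""
    s=s or ctrl.sense(); M=rot(s); dp=M.T@(np.asarray(X)-s['eef_pos'])
    out='dp %s'%np.round(dp,1)
    if jaw is not None:
        cur=np.arctan2(M[1,2],M[0,2]); d=(jaw-cur+np.pi/2)%np.pi-np.pi/2
        out+=' roll %.3f (alt %.3f) j6 %.2f'%(-d,-d+np.pi*np.sign(d),s['joints'][5])
    return out
E
python3 - <<'E'
from h import *
obs=[]
for n in ['top','side']:
    p=eyes.capture(n)
    for l in LOC:
        r=models.spot_point(p,l)
        if r and r[0]['confidence']>.55: obs.append((p,l,r[0]['centre'],r[0]['confidence']))
f=lambda c:np.concatenate([proj(p,cw(c,LOC[l]))-uv for p,l,uv,_ in obs])
r=least_squares(f,[590,170,.42],x_scale=[10,10,.1],loss='soft_l1'); c=r.x; print(c)
for o,e in zip(obs,f(c).reshape(-1,2)): print(o[0]['cx'],o[1],np.round(e,1))
s=ctrl.sense(); M=rot(s); print(np.round(M,2))
p=eyes.capture('wrist'); save(p,'w0.png'); R=np.array(p['R'])
print('cam pos in tool',M.T@(-R.T@p['t']-s['eef_pos']),'axes in tool',np.round(M.T@R.T,2),p['fx'])
for x in [(-40,60,200)]: print(plan(cw(c,(-40,-10,300)),c[2]+np.pi/2))
E
```

```text
[5.80813030e+02 1.77759049e+02 4.25637002e-01]
282.95179117884595 bay1_home [ 3.6 -0.9]
282.95179117884595 bay2_home [-1.1  1.4]
282.95179117884595 bay3_home [0.2 0.3]
272.3945838751678 bay1_home [-0.  2.]
272.3945838751678 bay2_home [-1.8 -1.8]
272.3945838751678 bay3_home [ 1.8 -0.5]
272.3945838751678 bay1_entry [ 0.2 -1.9]
[[ 0.93  0.    0.36]
 [-0.36  0.    0.93]
 [-0.   -1.    0.  ]]
cam pos in tool [-8.47648217e+01 -1.23178225e+02  2.67673638e-02] axes in tool [[ 0.    0.95  0.33]
 [-0.   -0.33  0.95]
 [ 1.   -0.    0.  ]] 321.1658681039128
dp [ 456.1  -50.  -184.4] roll -0.796 (alt 2.345) j6 -0.22
```

```bash
python3 -c "
from h import *
c=[580.8,177.8,.4256]
print(plan(cw(c,(-90,10,300)),c[2]+np.pi/2))"
```

```text
dp [ 406.8  -50.  -206.2] roll -0.796 (alt 2.345) j6 -0.22
```

```bash
T='{"dp":[407,-50,-206],"roll":-0.796,"gripper":0}'; python3 -m crank '[{"dp":[40,-5,-20],"roll":-0.08,"gripper":0},{"dp":[80,-10,-40],"roll":-0.16,"gripper":0},{"dp":[120,-15,-60],"roll":-0.24,"gripper":0},{"dp":[160,-20,-80],"roll":-0.32,"gripper":0},{"dp":[200,-25,-100],"roll":-0.4,"gripper":0},{"dp":[240,-30,-120],"roll":-0.48,"gripper":0},{"dp":[280,-35,-140],"roll":-0.56,"gripper":0},{"dp":[320,-40,-162],"roll":-0.64,"gripper":0},{"dp":[360,-45,-182],"roll":-0.72,"gripper":0},{"dp":[385,-50,-195],"roll":-0.796,"gripper":0}]'
python3 - <<'E'
from h import *
c=[580.8,177.8,.4256]
print(plan(cw(c,(-90,10,300)),c[2]+np.pi/2))
p=eyes.capture('wrist'); save(p,'w1.png')
names=list(LOC)+['cover_hinge','cover_bar','dial_grip']
obs=[]
for l in names:
    for d in models.spot_point(p,l)[:2]:
        z={'cover_hinge':71,'cover_bar':101,'dial_grip':103}.get(l,42); X=back(p,d['centre'],z)
        ca,sa=np.cos(c[2]),np.sin(c[2]); dx,dy=X[0]-c[0],X[1]-c[1]
        print(l,np.round(d['centre'],1),round(d['confidence'],2),'local',np.round([dx*ca+dy*sa,-dx*sa+dy*ca]))
E
```

```text
time_s: 3.08
eef_pos: [467.7, 179.4, 297.7]
ee_rot: [0.691, -0.691, -0.151, 0.15]
force: [-0.0, 1.3, -0.1]
grip_width: 0.998
dp [ 12.2  -2.3 -38.2] roll 0.003 (alt -3.138) j6 -1.87
bay1_home [227.1 312.3] 0.87 local [ 94. -27.]
bay2_home [291.2 313.1] 0.59 local [95. 63.]
bay3_home [356.8 316.2] 0.64 local [100. 155.]
bay1_entry [216.1 218.6] 0.8 local [-46. -34.]
bay1_entry [ 86.5 136.3] 0.72 local [-147. -177.]
cover_bar [ 84.5 139.3] 0.67 local [-150. -144.]
dial_grip [289.9 311. ] 0.47 local [47. 59.]
```

View pics/w1.png

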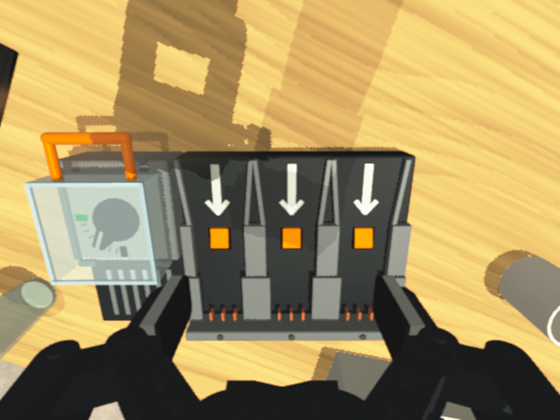

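Run:
```python
from h import *
p=eyes.capture('wrist')
c=[580.8,177.8,.4256]
h=cv2.cvtColor(p['color'],cv2.COLOR_RGB2HSV)
m=cv2.inRange(h,(8,200,150),(22,255,255)); n,l,st,ce=cv2.connectedComponentsWithStats(m)
P=[]
def loc(X):
    ca,sa=np.cos(c[2]),np.sin(c[2]); dx,dy=X[0]-c[0],X[1]-c[1]; return np.round([dx*ca+dy*sa,-dx*sa+dy*ca],1)
for i in range(1,n):
    if st[i,4]>60: print(st[i],ce[i],loc(back(p,ce[i],46)),loc(back(p,ce[i],101)))
# edges of the deck: column profile rows, gray
g=cv2.cvtColor(p['color'],cv2.COLOR_RGB2GRAY).astype(int)
for col in (200,217,292,367,395):
    d=np.diff(g[120:180,col]); r=120+np.argmin(d); print('front edge col',col,r,loc(back(p,(col,r+.5),42)))
for row in (170,190):
    d=np.diff(g[row,380:440]); cc=380+np.argmax(d); print('left edge',row,cc,loc(back(p,(cc+.5,row),42)))
print(ctrl.sense()['time_s'])
```

```text
[  37  133   96   48 1625] [ 81.67815385 148.42276923] [-134.6 -179.1] [-142.4 -145.2]
[207 229  20  20 368] [216.39673913 238.44565217] [-21.3 -30.9] [-45.7 -18.8]
[280 228  18  21 374] [288.54278075 238.05347594] [-21.9  60.8] [-46.2  59.5]
[352 228  19  21 392] [360.93367347 237.93112245] [-22.1 152.8] [-46.3 138. ]
front edge col 200 151 [-130.6  -43.7]
front edge col 217 151 [-130.6  -23.8]
front edge col 292 150 [-131.8   64.1]
front edge col 367 150 [-131.9  151.9]
front edge col 395 150 [-131.9  184.7]
left edge 170 410 [-108.8  205.9]
left edge 190 408 [-84.  206.7]
3.5333
```

```bash
sed -i '1i C=[580.4,178.6,.429]' h.py; python3 -c "
from h import *
print(plan((420,-270,310),np.pi/2)); print(ctrl.sense()['joints'])"
```

```text
dp [-229.1  -12.5 -392.7] roll 0.427 (alt -2.715) j6 -1.86
[ 1.38216356e-01  2.26951039e-01  1.48577894e+00  9.20215179e-05
  1.42893157e+00 -1.85930200e+00]
```

```bash
python3 -m crank '[{"dp":[-20,-2,-35],"roll":0.043,"gripper":0},{"dp":[-40,-4,-70],"roll":0.086,"gripper":0},{"dp":[-60,-6,-105],"roll":0.13,"gripper":0},{"dp":[-80,-8,-140],"roll":0.17,"gripper":0},{"dp":[-100,-10,-175],"roll":0.21,"gripper":0},{"dp":[-120,-12,-210],"roll":0.26,"gripper":0},{"dp":[-140,-12,-245],"roll":0.3,"gripper":0},{"dp":[-160,-12,-280],"roll":0.34,"gripper":0},{"dp":[-180,-12,-315],"roll":0.385,"gripper":0},{"dp":[-200,-12,-350],"roll":0.427,"gripper":0}]'
python3 - <<'E'
from h import *
s=ctrl.sense();print(s['eef_pos'])
p=eyes.capture('wrist'); save(p,'w2.png')
for l in ['pack1','pack1_nose']:
    for d in models.spot_point(p,l): 
        print(l,np.round(d['centre'],1),round(d['confidence'],2),np.round(back(p,d['centre'],0)[:2],1))
E
```

```text
time_s: 4.37
eef_pos: [428.5, -221.2, 309.7]
ee_rot: [-0.707, 0.707, -0.001, 0.001]
force: [0.1, 0.5, -0.7]
grip_width: 0.999
[ 428.49319739 -221.19054278  309.71753552]
pack1 [140.7 209.9] 0.96 [ 490.5 -421.8]
pack1 [297.9 227.3] 0.91 [ 518.  -197.6]
pack1 [ 64.9 296.6] 0.79 [ 633.8 -561.9]
pack1 [ 41.4 202.1] 0.71 [ 478.4 -560.2]
pack1 [210.9 252.6] 0.59 [ 558.2 -326.9]
pack1_nose [ 10.2 175.2] 0.94 [ 439.6 -593.4]
pack1_nose [154. 243.] 0.92 [ 542.2 -409.7]
```

View pics/w2.png

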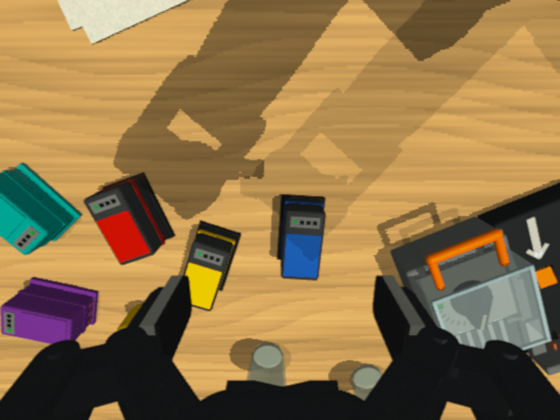

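```bash
cat >> h.py <<'E'
HS={'red':[((0,170,100),(5,255,255)),((174,170,100),(179,255,255))],'yellow':[((22,170,130),(32,255,255))],'blue':[((102,130,80),(118,255,255))]}
def packs(p):
    """top colour patch at z=66: centre, size, yaw of long side"""
    h=cv2.cvtColor(p['color'],cv2.COLOR_RGB2HSV)
    for k,v in HS.items():
        m=sum(cv2.inRange(h,a,b) for a,b in v); m=cv2.morphologyEx(m,cv2.MORPH_OPEN,np.ones((3,3)))
        cs=cv2.findContours(m,cv2.RETR_EXTERNAL,cv2.CHAIN_APPROX_NONE)[0]
        for q in sorted(cs,key=cv2.contourArea)[-2:]:
            if cv2.contourArea(q)<200: continue
            W=np.array([back(p,u,66)[:2] for u in q[:,0]],np.float32)
            B=cv2.boxPoints(cv2.minAreaRect(W)); e=[B[1]-B[0],B[2]-B[1]]; e=sorted(e,key=np.linalg.norm)
            a=np.arctan2(e[1][1],e[1][0]); a=(a+np.pi/2)%np.pi-np.pi/2; cen=B.mean(0); L=np.linalg.norm(e[1]); w=np.linalg.norm(e[0])
            nose=cen+L/2*np.array([np.cos(a),np.sin(a)])
            print(k,'px',q[:,0].mean(0).round(),'patch',cen.round(1),'L %.1f W %.1f yaw %.3f'%(L,w,a),'nose top',nose.round(1),'-> centre',(nose-48*np.array([np.cos(a),np.sin(a)])).round(1))
E
python3 -c "
from h import *
p=eyes.capture('wrist'); packs(p)"
```

```text
red px [123. 237.] patch [ 503.1 -417.7] L 60.2 W 44.1 yaw 0.337 nose top [ 531.5 -407.7] -> centre [ 486.2 -423.6]
yellow px [202. 285.] patch [ 574.1 -329.9] L 61.0 W 44.5 yaw -0.346 nose top [ 602.7 -340.2] -> centre [ 557.6 -323.9]
blue px [302. 255.] patch [ 530.4 -196.3] L 60.9 W 45.2 yaw -0.073 nose top [ 560.8 -198.5] -> centre [ 512.9 -195. ]
```

```bash
python3 -c "
from h import *
print(plan((515,-196.3,42),np.pi/2-.073))"
```

```text
dp [ 86.1 267.3  23.6] roll 0.071 (alt -3.071) j6 -2.29
```

```bash
python3 -m crank '[{"dp":[40,10,12],"roll":0.071,"gripper":0},{"dp":[80,25,24],"roll":0.071,"gripper":0},{"dp":[86,60,24],"roll":0.071,"gripper":0},{"dp":[86,100,24],"roll":0.071,"gripper":0},{"dp":[86,140,24],"roll":0.071,"gripper":0},{"dp":[86,180,24],"roll":0.071,"gripper":0},{"dp":[86,215,24],"roll":0.071,"gripper":0},{"dp":[86,245,24],"roll":0.071,"gripper":0},{"dp":[86,260,24],"roll":0.071,"gripper":0},{"dp":[86,267,24],"roll":0.071,"gripper":0}]' 60 && python3 -m crank '[{"dp":[0,0,0],"roll":0,"gripper":60},{"dp":[0,0,0],"roll":0,"gripper":120},{"dp":[0,0,0],"roll":0,"gripper":160},{"dp":[0,0,0],"roll":0,"gripper":160},{"dp":[0,0,0],"roll":0,"gripper":160},{"dp":[0,0,0],"roll":0,"gripper":160},{"dp":[0,0,0],"roll":0,"gripper":160},{"dp":[0,-30,0],"roll":0,"gripper":160},{"dp":[0,-60,0],"roll":0,"gripper":160},{"dp":[0,-100,0],"roll":0,"gripper":160}]' 60
python3 -c "
from h import *
p=eyes.capture('wrist'); save(p,'w3.png');packs(p)
a=C[2]
print(plan(cw(C,(-91,-32,155)),a+np.pi/2))"
```

```text
time_s: 5.4
eef_pos: [514.4, -193.6, 40.4]
ee_rot: [0.707, -0.706, 0.026, -0.024]
force: [0.4, 0.7, -0.3]
grip_width: 0.999
time_s: 6.23
eef_pos: [513.9, -195.5, 142.4]
ee_rot: [0.707, -0.706, 0.027, -0.025]
force: [1.0, -0.5, -3.0]
grip_width: 0.578
red px [ 25. 213.] patch [ 487.2 -362.4] L 56.3 W 7.2 yaw 0.318 nose top [ 514.  -353.6] -> centre [ 468.4 -368.6]
yellow px [ 32. 379.] patch [ 627.8 -408. ] L 102.4 W 28.5 yaw -0.869 nose top [ 660.9 -447.1] -> centre [ 629.9 -410.5]
yellow px [102. 311.] patch [ 574.  -329.6] L 60.7 W 44.6 yaw -0.338 nose top [ 602.6 -339.7] -> centre [ 557.4 -323.8]
blue px [282. 194.] patch [ 487.1 -193.2] L 74.7 W 6.1 yaw 1.497 nose top [ 489.9 -156. ] -> centre [ 486.3 -203.8]
blue px [282. 339.] patch [ 605.2 -201.6] L 86.1 W 81.0 yaw 1.499 nose top [ 608.3 -158.7] -> centre [ 604.9 -206.5]
dp [-28.5  -5.1 307.7] roll -0.501 (alt 2.640) j6 -2.07
```

```bash
python3 -m crank '[{"dp":[0,-35,10],"roll":-0.05,"gripper":160},{"dp":[-2,-60,40],"roll":-0.1,"gripper":160},{"dp":[-5,-60,80],"roll":-0.15,"gripper":160},{"dp":[-9,-60,120],"roll":-0.21,"gripper":160},{"dp":[-13,-60,160],"roll":-0.27,"gripper":160},{"dp":[-17,-60,200],"roll":-0.33,"gripper":160},{"dp":[-21,-60,240],"roll":-0.39,"gripper":160},{"dp":[-25,-60,275],"roll":-0.45,"gripper":160},{"dp":[-28,-60,300],"roll":-0.5,"gripper":160},{"dp":[-28,-60,307],"roll":-0.5,"gripper":160}]' && python3 -m crank '[{"dp":[0,0,0],"roll":0,"gripper":160}]'
python3 -c "
from h import *
a=C[2]
print(plan(cw(C,(-91,-32,155)),a+np.pi/2))
p=eyes.capture('wrist'); save(p,'w4.png')"
```

```text
time_s: 7.12
eef_pos: [508.5, 115.5, 202.8]
ee_rot: [0.691, -0.69, -0.152, 0.152]
force: [0.0, -0.3, -4.0]
grip_width: 0.58
time_s: 7.2
eef_pos: [509.1, 113.6, 202.7]
ee_rot: [-0.691, 0.691, 0.151, -0.151]
force: [-0.1, -1.4, -3.5]
grip_width: 0.58
dp [ 0.9 47.7 -2.5] roll 0.000 (alt -3.141) j6 -2.01
```

View pics/w4.png

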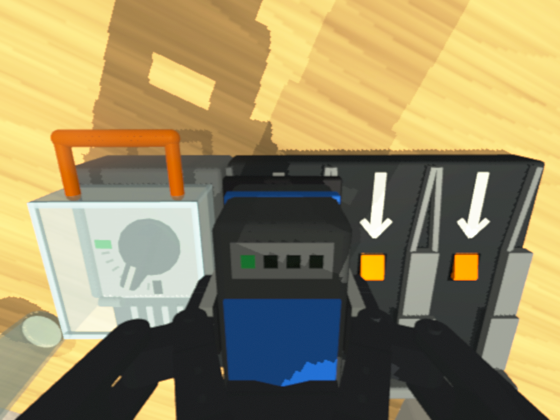

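```bash
python3 -m crank '[{"dp":[1,35,-1],"roll":0,"gripper":160},{"dp":[1,65,-1],"roll":0,"gripper":160},{"dp":[1,90,-1],"roll":0,"gripper":160},{"dp":[1,105,-1],"roll":0,"gripper":160},{"dp":[1,112,-1],"roll":0,"gripper":160},{"dp":[1,116,-1],"roll":0,"gripper":160},{"dp":[1,116,-1],"roll":0,"gripper":160},{"dp":[1,116,-1],"roll":0,"gripper":160}]'
python3 -c "
from h import *
a=C[2]
print(plan(cw(C,(45,-32,84)),a+np.pi/2))"
```

```text
time_s: 7.92
eef_pos: [511.9, 111.6, 89.2]
ee_rot: [0.691, -0.691, -0.151, 0.148]
force: [-6.9, 10.1, 15.1]
grip_width: 0.575
dp [135.1   5.8   0.9] roll -0.003 (alt 3.139) j6 -2.01
```

```bash
python3 -m crank '[{"dp":[0,-10,0],"roll":0,"gripper":160},{"dp":[-12,-10,2.5],"roll":0,"gripper":160},{"dp":[-12,-10,2.5],"roll":0,"gripper":160},{"dp":[-12,-4,2.5],"roll":0,"gripper":160},{"dp":[-12,0,2.5],"roll":0,"gripper":160},{"dp":[-12,2,2.5],"roll":0,"gripper":160},{"dp":[-12,2,2.5],"roll":0,"gripper":160}]'
python3 -c "
from h import *
a=C[2]
print(plan(cw(C,(45,-32,84)),a+np.pi/2))
for n in ['top','side']:
  p=eyes.capture(n); save(p,n+'1.png')
import cv2
a=cv2.resize(cv2.imread('pics/top1.png')[170:270,150:320],None,fx=4,fy=4,interpolation=2)
b=cv2.resize(cv2.imread('pics/side1.png')[170:250,160:310],None,fx=4,fy=4,interpolation=2)
import numpy as np
o=np.zeros((600,760,3),np.uint8); a=cv2.resize(a,(510,300)); b=cv2.resize(b,(562,300)); o[:300,:510]=a;o[300:,:562]=b
cv2.imwrite('pics/m1.png',o)"
```

```text
time_s: 8.5
eef_pos: [499.1, 108.5, 86.1]
ee_rot: [-0.691, 0.691, 0.15, -0.15]
force: [-11.6, -3.1, 22.4]
grip_width: 0.577
dp [148.1   2.1  -1.7] roll -0.002 (alt 3.139) j6 -2.01
```

View pics/m1.png

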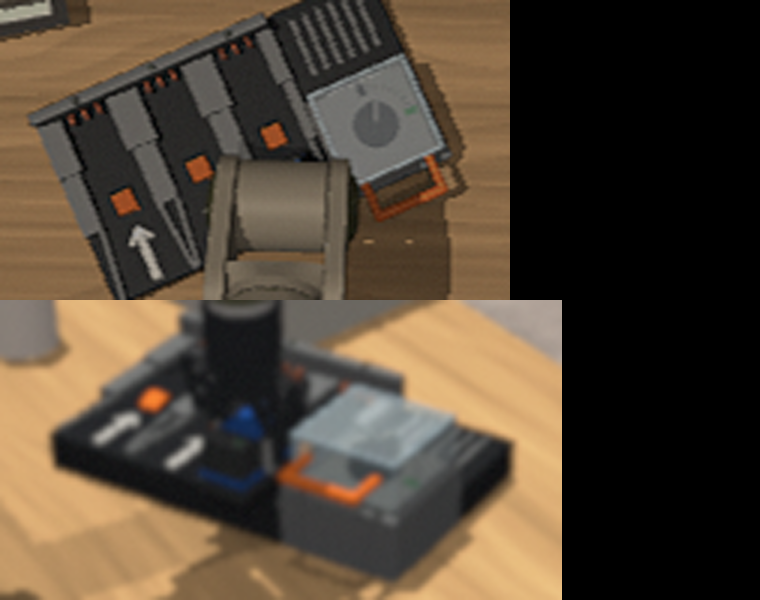

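```bash
for i in 1; do python3 -m crank '[{"dp":[0,-2,0],"roll":0,"gripper":160},{"dp":[0,-2,0],"roll":0,"gripper":160},{"dp":[0,-2,0],"roll":0,"gripper":160}]'; python3 -m crank '[{"dp":[0,-2,0],"roll":0,"gripper":160},{"dp":[0,-2,0],"roll":0,"gripper":160},{"dp":[0,-2,0],"roll":0,"gripper":160}]'; python3 -m crank '[{"dp":[0,-10,0],"roll":0,"gripper":160},{"dp":[0,-10,0],"roll":0,"gripper":160},{"dp":[0,-10,0],"roll":0,"gripper":160}]'; done
python3 -c "
from h import *
p=eyes.capture('wrist'); save(p,'w5.png')
a=C[2]
print(plan(cw(C,(45,-32,84)),a+np.pi/2))
p=eyes.capture('side'); b=cv2.resize(p['color'][185:235,195:265,::-1],None,fx=8,fy=8,interpolation=2);cv2.imwrite('pics/s2.png',b)"
```

```text
time_s: 8.85
eef_pos: [499.1, 108.7, 86.2]
ee_rot: [-0.691, 0.691, 0.15, -0.15]
force: [-0.6, -0.7, 0.4]
grip_width: 0.581
time_s: 9.1
eef_pos: [498.7, 108.8, 88.2]
ee_rot: [0.691, -0.691, -0.15, 0.15]
force: [-0.2, -0.2, -3.2]
grip_width: 0.581
time_s: 9.35
eef_pos: [499.1, 108.8, 99.1]
ee_rot: [-0.691, 0.691, 0.15, -0.149]
force: [0.6, 0.1, -3.1]
grip_width: 0.575
dp [148.2  14.9  -2.2] roll -0.002 (alt 3.140) j6 -2.01
```

View pics/w5.png

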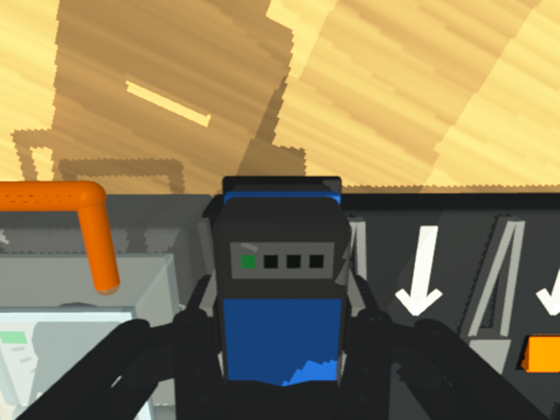

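```bash
python3 -m crank '[{"dp":[0,8,0],"roll":0,"gripper":160},{"dp":[0,12.5,0],"roll":0,"gripper":160},{"dp":[0,12.5,0],"roll":0,"gripper":160},{"dp":[5,12.5,0],"roll":0,"gripper":160},{"dp":[10,12.5,0],"roll":0,"gripper":160},{"dp":[15,12.5,0],"roll":0,"gripper":160},{"dp":[20,12.5,0],"roll":0,"gripper":160}]';python3 -m crank '[{"dp":[0,0,0],"roll":0,"gripper":160}]';python3 -m crank '[{"dp":[5,0,0],"roll":0,"gripper":160},{"dp":[10,0,0],"roll":0,"gripper":160}]'
python3 -c "
from h import *
a=C[2]
print(plan(cw(C,(45,-32,84)),a+np.pi/2))"
```

```text
time_s: 10.03
eef_pos: [513.8, 115.0, 86.5]
ee_rot: [-0.69, 0.692, 0.146, -0.154]
force: [-29.5, -18.2, 30.4]
grip_width: 0.582
time_s: 10.12
eef_pos: [515.1, 115.5, 86.5]
ee_rot: [-0.69, 0.692, 0.148, -0.153]
force: [-17.9, -10.3, 19.2]
grip_width: 0.578
time_s: 10.28
eef_pos: [523.3, 119.3, 86.5]
ee_rot: [-0.69, 0.692, 0.147, -0.153]
force: [-24.4, -14.9, 22.7]
grip_width: 0.578
dp [121.6   1.4  -1.6] roll -0.002 (alt 3.140) j6 -1.99
```

```bash
python3 -m crank '[{"dp":[0,-2,0],"roll":0,"gripper":160},{"dp":[0,-2,0],"roll":0,"gripper":160}]';python3 -m crank '[{"dp":[4,0,0],"roll":0,"gripper":160},{"dp":[8,0,0],"roll":0,"gripper":160},{"dp":[12,0,0],"roll":0,"gripper":160}]';python3 -m crank '[{"dp":[4,0,0],"roll":0,"gripper":160},{"dp":[8,0,0],"roll":0,"gripper":160},{"dp":[12,0,0],"roll":0,"gripper":160}]'
python3 -c "
from h import *
a=C[2];print(ctrl.sense()['wrist_torque'])
print(plan(cw(C,(45,-32,84)),a+np.pi/2))"
```

```text
time_s: 10.45
eef_pos: [525.0, 120.0, 87.3]
ee_rot: [-0.69, 0.692, 0.149, -0.151]
force: [-5.7, -7.1, 2.3]
grip_width: 0.573
time_s: 10.7
eef_pos: [534.8, 124.5, 86.7]
ee_rot: [-0.69, 0.692, 0.147, -0.153]
force: [-15.5, -11.2, 6.4]
grip_width: 0.577
time_s: 10.95
eef_pos: [545.5, 129.3, 86.8]
ee_rot: [-0.69, 0.692, 0.147, -0.153]
force: [-13.4, -10.9, 5.7]
grip_width: 0.577
[-3.09516376  1.8776536  -0.06434616]
dp [97.3  1.9 -1.6] roll -0.001 (alt 3.141) j6 -1.97
```

```bash
python3 -m crank '[{"dp":[8,-1,0],"roll":0,"gripper":160},{"dp":[16,-1,0],"roll":0,"gripper":160},{"dp":[24,-1,0],"roll":0,"gripper":160},{"dp":[32,-1,0],"roll":0,"gripper":160},{"dp":[40,-1,0],"roll":0,"gripper":160}]';python3 -m crank '[{"dp":[8,0,0],"roll":0,"gripper":160},{"dp":[16,0,0],"roll":0,"gripper":160},{"dp":[24,0,0],"roll":0,"gripper":160},{"dp":[32,0,0],"roll":0,"gripper":160},{"dp":[40,0,0],"roll":0,"gripper":160},{"dp":[40,0,0],"roll":0,"gripper":160}]'
python3 -c "
from h import *
a=C[2]
print(plan(cw(C,(45,-32,84)),a+np.pi/2))"
```

```text
time_s: 11.37
eef_pos: [582.8, 146.3, 87.6]
ee_rot: [-0.69, 0.692, 0.148, -0.153]
force: [-10.0, -8.0, 2.0]
grip_width: 0.578
time_s: 11.87
eef_pos: [621.5, 163.9, 87.8]
ee_rot: [-0.691, 0.691, 0.15, -0.15]
force: [4.6, -3.4, -4.6]
grip_width: 0.58
dp [13.8  3.8 -1.5] roll -0.001 (alt 3.140) j6 -1.92
```

```bash
python3 -m crank '[{"dp":[4,0,0],"roll":0,"gripper":160},{"dp":[8,0,0],"roll":0,"gripper":160},{"dp":[10,0,0],"roll":0,"gripper":160},{"dp":[10,0,0],"roll":0,"gripper":160}]';python3 -m crank '[{"dp":[3,0,0],"roll":0,"gripper":160},{"dp":[3,0,0],"roll":0,"gripper":160}]';python3 -m crank '[{"dp":[3,0,0],"roll":0,"gripper":160},{"dp":[3,0,0],"roll":0,"gripper":160}]'
python3 -c "
from h import *
a=C[2]
print(plan(cw(C,(45,-32,84)),a+np.pi/2))"
```

```text
time_s: 12.2
eef_pos: [629.5, 167.6, 88.1]
ee_rot: [-0.691, 0.691, 0.149, -0.151]
force: [1.5, -5.5, -3.3]
grip_width: 0.579
time_s: 12.37
eef_pos: [631.3, 168.5, 88.0]
ee_rot: [-0.69, 0.692, 0.148, -0.152]
force: [-4.5, -8.2, -0.4]
grip_width: 0.575
time_s: 12.53
eef_pos: [631.8, 168.7, 87.8]
ee_rot: [-0.69, 0.692, 0.146, -0.155]
force: [-18.6, -14.7, 7.0]
grip_width: 0.577
dp [ 2.4  3.8 -1.6] roll -0.001 (alt 3.141) j6 -1.91
```

```bash
python3 -m crank '[{"dp":[1,0,0],"roll":0,"gripper":160},{"dp":[0,0,0],"roll":0,"gripper":30},{"dp":[0,0,0],"roll":0,"gripper":30},{"dp":[0,0,0],"roll":0,"gripper":30},{"dp":[0,-35,0],"roll":0,"gripper":30},{"dp":[0,-70,0],"roll":0,"gripper":30},{"dp":[0,-110,0],"roll":0,"gripper":30},{"dp":[-30,-140,0],"roll":0,"gripper":0},{"dp":[-60,-160,0],"roll":0,"gripper":0},{"dp":[-90,-160,0],"roll":0,"gripper":0}]';
python3 -c "
from h import *
a=C[2]
p=eyes.capture('wrist'); save(p,'w6.png')
for l in ['pack1_nose','bay1_home','bay2_home']: print(l,[(np.round(d['centre'],1),round(d['confidence'],2)) for d in models.spot_point(p,l)])
print(plan((470,-260,300),np.pi/2-.34)); print(plan((470,-330,300),np.pi/2-.34))"
```

```text
time_s: 13.37
eef_pos: [553.7, 133.7, 253.5]
ee_rot: [-0.691, 0.691, 0.153, -0.147]
force: [0.9, 0.1, -0.5]
grip_width: 1.002
pack1_nose []
bay1_home []
bay2_home [(array([356. , 292.5]), 0.88)]
dp [-239.   -50.8 -323.9] roll 0.767 (alt -2.375) j6 -1.97
dp [-267.9  -50.8 -387.6] roll 0.767 (alt -2.375) j6 -1.97
```

View pics/w6.png

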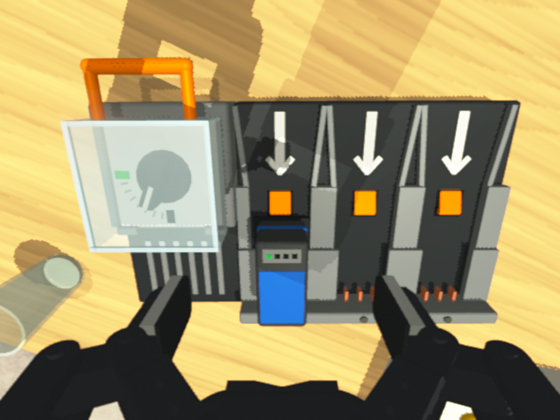

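```bash
python3 -m crank '[{"dp":[-25,-10,-32],"roll":0.07,"gripper":0},{"dp":[-50,-20,-65],"roll":0.14,"gripper":0},{"dp":[-75,-30,-100],"roll":0.21,"gripper":0},{"dp":[-100,-40,-135],"roll":0.28,"gripper":0},{"dp":[-125,-50,-170],"roll":0.35,"gripper":0},{"dp":[-150,-50,-205],"roll":0.43,"gripper":0},{"dp":[-175,-50,-240],"roll":0.51,"gripper":0},{"dp":[-200,-50,-275],"roll":0.59,"gripper":0},{"dp":[-220,-50,-305],"roll":0.68,"gripper":0},{"dp":[-245,-50,-335],"roll":0.767,"gripper":0}]' && python3 -m crank '[{"dp":[0,0,0],"roll":0,"gripper":40},{"dp":[0,0,0],"roll":0,"gripper":40}]'
python3 -c "
from h import *
p=eyes.capture('wrist'); save(p,'w7.png');packs(p)
for l in ['pack2','pack2_nose']:
    for d in models.spot_point(p,l):
        print(l,np.round(d['centre'],1),round(d['confidence'],2),np.round(back(p,d['centre'],0)[:2],1))
print(plan((559,-325,42),np.pi/2-.34))"
```

```text
time_s: 14.4
eef_pos: [470.7, -271.1, 298.6]
ee_rot: [0.697, -0.697, 0.121, -0.121]
force: [0.4, -0.0, -0.2]
grip_width: 1.001
time_s: 14.57
eef_pos: [470.5, -270.8, 298.2]
ee_rot: [0.697, -0.697, 0.121, -0.12]
force: [-0.1, 1.1, -0.3]
grip_width: 0.84
red px [176. 245.] patch [ 503.7 -418.4] L 59.9 W 43.0 yaw 0.348 nose top [ 531.8 -408.2] -> centre [ 486.7 -424.6]
yellow px [224. 348.] patch [ 668.3 -426.1] L 70.8 W 43.5 yaw 0.438 nose top [ 700.3 -411.1] -> centre [ 656.9 -431.5]
yellow px [265. 271.] patch [ 573.9 -330.1] L 59.4 W 43.7 yaw -0.343 nose top [ 601.9 -340.1] -> centre [ 556.7 -324. ]
pack2 [185.9 218.4] 0.98 [ 492.3 -420.3]
pack2 [140.9 326.5] 0.64 [ 634.  -565.3]
pack2 [268.6 239.6] 0.58 [ 561.5 -322.7]
pack2 [ 93.5 242.4] 0.58 [ 481.  -560.7]
dp [101.9 256.8 -24.8] roll 0.002 (alt -3.139) j6 -1.97
```

```bash
python3 -m crank '[{"dp":[40,10,-10],"roll":0,"gripper":40},{"dp":[75,25,-20],"roll":0,"gripper":40},{"dp":[101,55,-24],"roll":0,"gripper":40},{"dp":[101,95,-24],"roll":0,"gripper":40},{"dp":[101,135,-24],"roll":0,"gripper":40},{"dp":[101,175,-24],"roll":0,"gripper":40},{"dp":[101,210,-24],"roll":0,"gripper":40},{"dp":[101,240,-24],"roll":0,"gripper":40},{"dp":[101,254,-24],"roll":0,"gripper":40},{"dp":[101,257,-24],"roll":0,"gripper":40}]' 60 && python3 -m crank '[{"dp":[0,0,0],"roll":0,"gripper":100},{"dp":[0,0,0],"roll":0,"gripper":160},{"dp":[0,0,0],"roll":0,"gripper":160},{"dp":[0,0,0],"roll":0,"gripper":160},{"dp":[0,0,0],"roll":0,"gripper":160}]' && python3 -m crank '[{"dp":[0,-30,0],"roll":0,"gripper":160},{"dp":[0,-70,0],"roll":0,"gripper":160},{"dp":[0,-110,0],"roll":0,"gripper":160},{"dp":[0,-150,0],"roll":0,"gripper":160},{"dp":[0,-160,0],"roll":0,"gripper":160},{"dp":[0,-160,0],"roll":0,"gripper":160}]'
python3 -c "
from h import *
a=C[2]
print(plan(cw(C,(-106,61.7,202)),a+np.pi/2))"
```

```text
time_s: 15.55
eef_pos: [557.1, -322.6, 38.7]
ee_rot: [0.698, -0.696, 0.12, -0.117]
force: [0.1, -0.7, 0.8]
grip_width: 0.842
time_s: 15.97
eef_pos: [558.3, -325.0, 43.5]
ee_rot: [-0.697, 0.697, -0.119, 0.12]
force: [0.9, 3.5, 6.9]
grip_width: 0.58
time_s: 16.47
eef_pos: [558.1, -325.7, 205.1]
ee_rot: [-0.696, 0.698, -0.118, 0.121]
force: [0.1, 0.1, -5.1]
grip_width: 0.578
dp [-266.1    0.6  453.5] roll -0.769 (alt 2.373) j6 -1.94
```

```bash
python3 -m crank '[{"dp":[-20,0,34],"roll":-0.08,"gripper":160},{"dp":[-40,0,68],"roll":-0.16,"gripper":160},{"dp":[-60,0,102],"roll":-0.24,"gripper":160},{"dp":[-80,0,136],"roll":-0.32,"gripper":160},{"dp":[-100,0,170],"roll":-0.4,"gripper":160},{"dp":[-120,0,204],"roll":-0.48,"gripper":160},{"dp":[-140,0,238],"roll":-0.56,"gripper":160},{"dp":[-160,0,272],"roll":-0.64,"gripper":160},{"dp":[-180,0,306],"roll":-0.72,"gripper":160},{"dp":[-200,0,340],"roll":-0.769,"gripper":160}]' && python3 -m crank '[{"dp":[0,0,0],"roll":0,"gripper":160}]'
python3 -c "
from h import *
a=C[2]
print(plan(cw(C,(-106,61.7,202)),a+np.pi/2))"
```

```text
time_s: 17.3
eef_pos: [480.3, 63.9, 199.4]
ee_rot: [0.691, -0.69, -0.15, 0.153]
force: [1.0, 0.1, -4.3]
grip_width: 0.58
time_s: 17.38
eef_pos: [479.2, 67.8, 199.5]
ee_rot: [0.692, -0.689, -0.152, 0.155]
force: [0.6, -0.8, -4.0]
grip_width: 0.576
dp [ 33.1  -2.1 120.1] roll 0.008 (alt -3.134) j6 -2.11
```

```bash
python3 -m crank '[{"dp":[10,0,38],"roll":0,"gripper":160},{"dp":[22,0,78],"roll":0,"gripper":160},{"dp":[33,0,112],"roll":0,"gripper":160},{"dp":[33,10,119],"roll":0,"gripper":160},{"dp":[33,40,119],"roll":0,"gripper":160},{"dp":[33,75,119],"roll":0,"gripper":160},{"dp":[33,95,119],"roll":0,"gripper":160},{"dp":[33,102,119],"roll":0,"gripper":160},{"dp":[33,102,119],"roll":0,"gripper":160},{"dp":[33,102,119],"roll":0,"gripper":160}]' && python3 -m crank '[{"dp":[0,0,0],"roll":0,"gripper":160}]'
python3 -c "
from h import *
a=C[2]
p=eyes.capture('wrist'); save(p,'w8.png')
print(plan(cw(C,(44,61.7,86)),a+np.pi/2))"
```

```text
time_s: 18.22
eef_pos: [462.7, 184.0, 99.9]
ee_rot: [-0.691, 0.691, 0.15, -0.151]
force: [0.2, -0.3, -4.2]
grip_width: 0.577
time_s: 18.3
eef_pos: [463.3, 184.1, 101.0]
ee_rot: [-0.691, 0.691, 0.151, -0.15]
force: [-0.4, 0.9, -4.9]
grip_width: 0.574
dp [148.1  15.4   8. ] roll 0.000 (alt -3.142) j6 -1.86
```

View pics/w8.png

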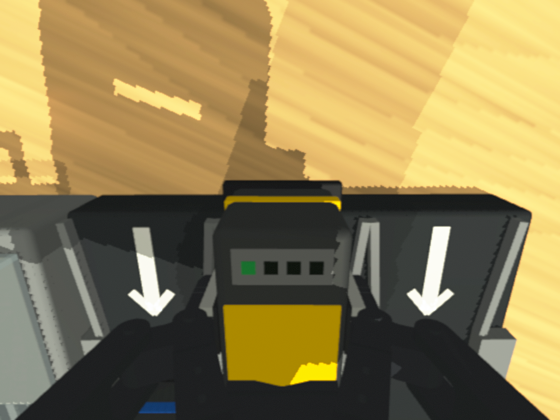

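```bash
python3 -m crank '[{"dp":[0,6,6.5],"roll":0,"gripper":160},{"dp":[0,12,6.5],"roll":0,"gripper":160},{"dp":[0,14.5,6.5],"roll":0,"gripper":160},{"dp":[0,14.5,6.5],"roll":0,"gripper":160},{"dp":[0,14.5,6.5],"roll":0,"gripper":160}]' && python3 -m crank '[{"dp":[6,0,0],"roll":0,"gripper":160},{"dp":[12,0,0],"roll":0,"gripper":160},{"dp":[18,0,0],"roll":0,"gripper":160},{"dp":[24,0,0],"roll":0,"gripper":160}]'
python3 -c "
from h import *
a=C[2]
print(plan(cw(C,(44,60,86)),a+np.pi/2))"
```

```text
time_s: 18.77
eef_pos: [459.8, 190.3, 85.6]
ee_rot: [0.691, -0.691, -0.151, 0.151]
force: [-3.8, 1.7, 0.3]
grip_width: 0.58
time_s: 19.1
eef_pos: [481.9, 200.0, 85.7]
ee_rot: [-0.691, 0.691, 0.15, -0.151]
force: [-3.0, -2.7, 0.6]
grip_width: 0.58
dp [124.7  -0.5  -0.5] roll 0.000 (alt -3.141) j6 -1.83
```

Light contact with the deck, and it slides freely. Continuing.

```bash
python3 -m crank '[{"dp":[8,0,0],"roll":0,"gripper":160},{"dp":[16,0,0],"roll":0,"gripper":160},{"dp":[24,0,0],"roll":0,"gripper":160},{"dp":[32,0,0],"roll":0,"gripper":160},{"dp":[40,0,0],"roll":0,"gripper":160}]' && python3 -m crank '[{"dp":[8,-1,0],"roll":0,"gripper":160},{"dp":[16,-1,0],"roll":0,"gripper":160},{"dp":[24,-1,0],"roll":0,"gripper":160},{"dp":[32,-1,0],"roll":0,"gripper":160},{"dp":[40,-1,0],"roll":0,"gripper":160}]' && python3 -m crank '[{"dp":[8,0,0],"roll":0,"gripper":160},{"dp":[16,0,0],"roll":0,"gripper":160},{"dp":[24,0,0],"roll":0,"gripper":160},{"dp":[28,0,0],"roll":0,"gripper":160},{"dp":[28,0,0],"roll":0,"gripper":160}]'
python3 -c "
from h import *
a=C[2]
print(plan(cw(C,(44,60,86)),a+np.pi/2))"
```

```text
time_s: 19.52
eef_pos: [518.7, 216.9, 85.6]
ee_rot: [-0.691, 0.691, 0.15, -0.151]
force: [-4.4, -2.0, 2.8]
grip_width: 0.576
time_s: 19.93
eef_pos: [555.1, 233.6, 85.7]
ee_rot: [0.691, -0.691, -0.15, 0.151]
force: [0.1, -0.9, -3.0]
grip_width: 0.583
time_s: 20.35
eef_pos: [580.7, 245.3, 85.8]
ee_rot: [0.691, -0.691, -0.151, 0.15]
force: [0.7, 0.2, -3.4]
grip_width: 0.578
dp [16.  -0.2 -0.5] roll 0.000 (alt -3.141) j6 -1.79
```

```bash
python3 -m crank '[{"dp":[5,0,0],"roll":0,"gripper":160},{"dp":[10,0,0],"roll":0,"gripper":160},{"dp":[13,0,0],"roll":0,"gripper":160},{"dp":[13,0,0],"roll":0,"gripper":160}]' && python3 -m crank '[{"dp":[3,0,0],"roll":0,"gripper":160},{"dp":[3,0,0],"roll":0,"gripper":160}]' && python3 -m crank '[{"dp":[3,0,0],"roll":0,"gripper":160},{"dp":[3,0,0],"roll":0,"gripper":160}]'
python3 -c "
from h import *
a=C[2]
print(plan(cw(C,(44,60,86)),a+np.pi/2))"
```

```text
time_s: 20.68
eef_pos: [591.2, 250.1, 86.2]
ee_rot: [-0.691, 0.691, 0.149, -0.152]
force: [-5.9, -3.6, -1.3]
grip_width: 0.579
time_s: 20.85
eef_pos: [591.6, 250.3, 86.4]
ee_rot: [-0.69, 0.692, 0.147, -0.155]
force: [-20.7, -11.1, 9.4]
grip_width: 0.574
time_s: 21.02
eef_pos: [592.3, 250.6, 86.9]
ee_rot: [-0.689, 0.692, 0.145, -0.157]
force: [-35.9, -17.8, 21.7]
grip_width: 0.576
dp [ 3.2  0.9 -0.5] roll 0.002 (alt -3.140) j6 -1.78
```

```bash
python3 -m crank '[{"dp":[-3,0,0],"roll":0,"gripper":160},{"dp":[-3,0,0],"roll":0,"gripper":40},{"dp":[-3,0,0],"roll":0,"gripper":40},{"dp":[-3,0,0],"roll":0,"gripper":40},{"dp":[-3,-35,0],"roll":0,"gripper":40},{"dp":[-3,-70,0],"roll":0,"gripper":40},{"dp":[-3,-110,0],"roll":0,"gripper":40},{"dp":[-30,-140,0],"roll":0,"gripper":40},{"dp":[-60,-160,0],"roll":0,"gripper":40},{"dp":[-90,-180,0],"roll":0,"gripper":40}]';
python3 -c "
from h import *
p=eyes.capture('wrist'); save(p,'w9.png')
h=cv2.cvtColor(p['color'],cv2.COLOR_RGB2HSV)
m=cv2.inRange(h,(8,200,150),(22,255,255)); n,l,st,ce=cv2.connectedComponentsWithStats(m)
for i in range(1,n):
    if st[i,4]>60: print(st[i],ce[i])
print(plan((450,-300,300),np.pi/2+.34)); print(ctrl.sense()['joints'])"
```

```text
time_s: 21.85
eef_pos: [514.9, 215.2, 268.2]
ee_rot: [0.691, -0.691, -0.152, 0.15]
force: [0.3, -0.2, -0.1]
grip_width: 0.841
[   0   63   95   53 1750] [54.128 76.22 ]
[  0  81  10  40 214] [  3.        106.1588785]
[352 189  22  24 500] [362.336 200.578]
[189 190  22  23 490] [199.37142857 201.06734694]
[271 190  21  23 471] [281.03184713 200.71974522]
dp [-270.8  -28.1 -441.6] roll 0.090 (alt -3.052) j6 -1.82
[ 1.85428042e-01  3.61946046e-01  1.37050837e+00 -4.28930387e-04
  1.40256896e+00 -1.81510955e+00]
```

View pics/w9.png

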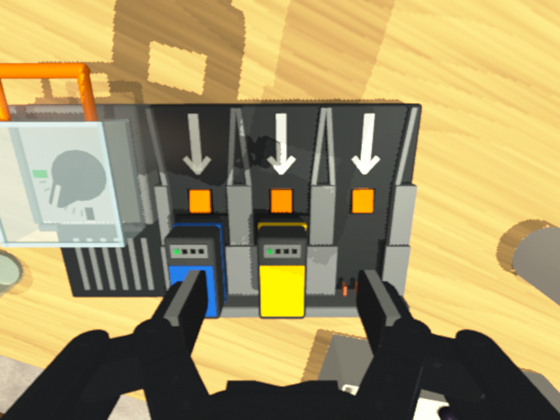

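```bash
python3 -m crank '[{"dp":[-21,-10,-34],"roll":0.09,"gripper":40},{"dp":[-42,-20,-68],"roll":0.09,"gripper":40},{"dp":[-63,-28,-102],"roll":0.09,"gripper":40},{"dp":[-84,-28,-137],"roll":0.09,"gripper":40},{"dp":[-105,-28,-172],"roll":0.09,"gripper":40},{"dp":[-126,-28,-207],"roll":0.09,"gripper":40},{"dp":[-147,-28,-242],"roll":0.09,"gripper":40},{"dp":[-168,-28,-277],"roll":0.09,"gripper":40},{"dp":[-189,-28,-312],"roll":0.09,"gripper":40},{"dp":[-210,-28,-347],"roll":0.09,"gripper":40}]' && python3 -m crank '[{"dp":[-15,0,-35],"roll":0,"gripper":40},{"dp":[-30,0,-70],"roll":0,"gripper":40},{"dp":[-30,0,-80],"roll":0,"gripper":40},{"dp":[-30,0,-80],"roll":0,"gripper":40},{"dp":[-30,0,-80],"roll":0,"gripper":40}]'
python3 -c "
from h import *
p=eyes.capture('wrist'); save(p,'w10.png');packs(p)
for l in ['pack1','pack1_nose']:
    for d in models.spot_point(p,l):
        print(l,np.round(d['centre'],1),round(d['confidence'],2),np.round(back(p,d['centre'],0)[:2],1))
print(plan((487.5,-423.5,43),np.pi/2+.342))"
```

```text
time_s: 22.73
eef_pos: [468.6, -189.6, 295.2]
ee_rot: [-0.697, 0.697, 0.12, -0.119]
force: [1.9, 0.7, 0.6]
grip_width: 0.848
time_s: 23.15
eef_pos: [467.5, -272.6, 294.5]
ee_rot: [0.697, -0.697, -0.119, 0.119]
force: [0.5, 1.0, 0.1]
grip_width: 0.843
red px [148. 168.] patch [ 503.8 -418.3] L 58.1 W 43.4 yaw 0.338 nose top [ 531.2 -408.7] -> centre [ 485.9 -424.6]
yellow px [112. 285.] patch [ 669.9 -429.5] L 69.7 W 37.6 yaw 0.313 nose top [ 703.1 -418.7] -> centre [ 657.4 -433.5]
pack1 [57.7 99.9] 0.97 [ 478.4 -559.8]
pack1 [ 40.8 212.1] 0.72 [ 634.8 -564.7]
pack1 [520.6 374.7] 0.64 [663.8 220.3]
pack1 [164.7 148.3] 0.55 [ 492.7 -423. ]
pack1_nose [33.2 59.2] 0.81 [ 441.7 -592.4]
pack1_nose [167.2 189.1] 0.56 [ 545.  -407.9]
dp [ -32.2  251.9 -149.8] roll -0.001 (alt 3.141) j6 -2.65
```

```bash
python3 -m crank '[{"dp":[-8,0,-38],"roll":0,"gripper":40},{"dp":[-16,5,-76],"roll":0,"gripper":40},{"dp":[-24,20,-114],"roll":0,"gripper":40},{"dp":[-32,45,-145],"roll":0,"gripper":40},{"dp":[-32,80,-150],"roll":0,"gripper":40},{"dp":[-32,120,-150],"roll":0,"gripper":40},{"dp":[-32,155,-150],"roll":0,"gripper":40},{"dp":[-32,180,-150],"roll":0,"gripper":40},{"dp":[-32,180,-150],"roll":0,"gripper":40}]' 60 && python3 -c "
from h import *
p=eyes.capture('wrist'); packs(p)
print(plan((487.5,-423.8,43),np.pi/2+.34))"
```

```text
time_s: 24.05
eef_pos: [486.0, -422.0, 109.1]
ee_rot: [0.7, -0.694, -0.118, 0.121]
force: [-0.4, 0.6, -0.9]
grip_width: 0.842
red px [276. 280.] patch [ 503.6 -418.5] L 59.6 W 44.0 yaw 0.336 nose top [ 531.8 -408.7] -> centre [ 486.5 -424.5]
yellow px [211. 380.] patch [ 588.9 -435.2] L 18.7 W 10.6 yaw 0.431 nose top [ 597.4 -431.3] -> centre [ 553.8 -451.3]
dp [ 0.5 69.9 -1. ] roll 0.000 (alt -3.141) j6 -2.81
```

```bash
python3 -m crank '[{"dp":[0,30,-1],"roll":0,"gripper":40},{"dp":[0,55,-1],"roll":0,"gripper":40},{"dp":[0,68,-1],"roll":0,"gripper":40},{"dp":[0,68,-1],"roll":0,"gripper":40},{"dp":[0,68,-1],"roll":0,"gripper":100},{"dp":[0,68,-1],"roll":0,"gripper":160},{"dp":[0,68,-1],"roll":0,"gripper":160},{"dp":[0,68,-1],"roll":0,"gripper":160},{"dp":[0,68,-1],"roll":0,"gripper":160}]' 60 && python3 -m crank '[{"dp":[0,-30,0],"roll":0,"gripper":160},{"dp":[0,-70,10],"roll":0,"gripper":160},{"dp":[0,-110,30],"roll":0,"gripper":160},{"dp":[0,-150,60],"roll":0,"gripper":160},{"dp":[0,-165,90],"roll":0,"gripper":160},{"dp":[0,-165,120],"roll":0,"gripper":160},{"dp":[0,-165,120],"roll":0,"gripper":160},{"dp":[0,-165,120],"roll":0,"gripper":160}]'
python3 -c "
from h import *
a=C[2]
print(plan(cw(C,(-106,152.5,205)),a+np.pi/2))"
```

```text
time_s: 24.85
eef_pos: [488.2, -426.8, 49.3]
ee_rot: [-0.696, 0.698, 0.12, -0.119]
force: [1.1, 1.1, 6.8]
grip_width: 0.577
time_s: 25.52
eef_pos: [447.3, -311.8, 213.0]
ee_rot: [-0.696, 0.698, 0.12, -0.119]
force: [-0.1, -0.7, -3.0]
grip_width: 0.574
dp [170.2   7.1 560.3] roll -0.089 (alt 3.053) j6 -2.73
```

```bash
python3 -m crank '[{"dp":[10,0,34],"roll":-0.089,"gripper":160},{"dp":[20,0,68],"roll":-0.089,"gripper":160},{"dp":[31,0,102],"roll":-0.089,"gripper":160},{"dp":[41,0,136],"roll":-0.089,"gripper":160},{"dp":[52,0,170],"roll":-0.089,"gripper":160},{"dp":[62,0,204],"roll":-0.089,"gripper":160},{"dp":[72,0,238],"roll":-0.089,"gripper":160},{"dp":[83,0,272],"roll":-0.089,"gripper":160},{"dp":[93,0,306],"roll":-0.089,"gripper":160},{"dp":[103,0,340],"roll":-0.089,"gripper":160}]' && python3 -m crank '[{"dp":[10,0,34],"roll":0,"gripper":160},{"dp":[20,0,68],"roll":0,"gripper":160},{"dp":[30,0,102],"roll":0,"gripper":160},{"dp":[45,0,136],"roll":0,"gripper":160},{"dp":[48,0,170],"roll":0,"gripper":160},{"dp":[48,0,190],"roll":0,"gripper":160},{"dp":[48,0,190],"roll":0,"gripper":160},{"dp":[48,0,190],"roll":0,"gripper":160}]'
python3 -c "
from h import *
a=C[2]
print(plan(cw(C,(-106,152.5,105)),a+np.pi/2))"
```

```text
time_s: 26.35
eef_pos: [431.8, 43.2, 211.9]
ee_rot: [-0.691, 0.691, 0.15, -0.15]
force: [1.1, 0.6, -3.1]
grip_width: 0.578
time_s: 27.02
eef_pos: [396.6, 235.4, 211.5]
ee_rot: [-0.691, 0.691, 0.151, -0.151]
force: [0.0, -1.2, -3.4]
grip_width: 0.574
dp [ 37.5 106.6  24.4] roll 0.001 (alt -3.141) j6 -1.72
```

```bash
python3 -m crank '[{"dp":[20,0,15],"roll":0,"gripper":160},{"dp":[37,15,24],"roll":0,"gripper":160},{"dp":[37,45,24],"roll":0,"gripper":160},{"dp":[37,75,24],"roll":0,"gripper":160},{"dp":[37,95,24],"roll":0,"gripper":160},{"dp":[37,105,24],"roll":0,"gripper":160},{"dp":[37,105,24],"roll":0,"gripper":160},{"dp":[37,105,24],"roll":0,"gripper":160}]'
python3 -c "
from h import *
a=C[2]
p=eyes.capture('wrist'); save(p,'w11.png')
print(plan(cw(C,(44,152.3,91)),a+np.pi/2))"
```

```text
time_s: 27.68
eef_pos: [420.8, 271.7, 107.2]
ee_rot: [0.691, -0.691, -0.15, 0.15]
force: [0.3, -0.2, -3.3]
grip_width: 0.576
dp [150.1  17.1   1.3] roll -0.002 (alt 3.140) j6 -1.66
```

View pics/w11.png

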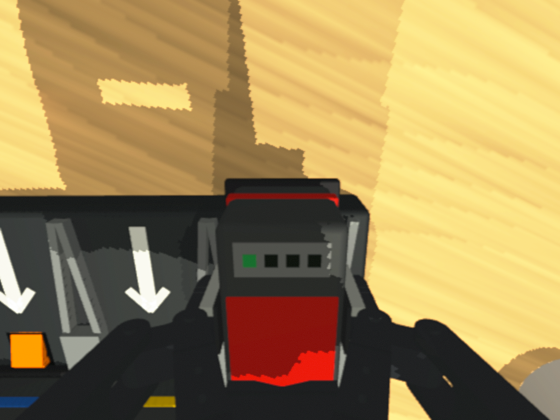

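```bash
python3 -m crank '[{"dp":[0,8,1],"roll":0,"gripper":160},{"dp":[0,14,1],"roll":0,"gripper":160},{"dp":[0,14,1],"roll":0,"gripper":160},{"dp":[0,14,1],"roll":0,"gripper":160}]' && python3 -m crank '[{"dp":[0,2,0],"roll":0,"gripper":160},{"dp":[0,2,0],"roll":0,"gripper":160}]' && python3 -m crank '[{"dp":[0,2,0],"roll":0,"gripper":160},{"dp":[0,2,0],"roll":0,"gripper":160}]'
```

```text
time_s: 28.07
eef_pos: [419.3, 273.0, 92.4]
ee_rot: [-0.691, 0.691, 0.15, -0.15]
force: [0.6, 0.5, -3.2]
grip_width: 0.578
time_s: 28.23
eef_pos: [419.7, 273.2, 91.3]
ee_rot: [0.691, -0.691, -0.151, 0.15]
force: [-2.2, -0.4, 4.1]
grip_width: 0.579
time_s: 28.4
eef_pos: [419.7, 273.3, 91.2]
ee_rot: [-0.691, 0.691, 0.151, -0.15]
force: [-11.1, -2.9, 26.5]
grip_width: 0.575
```

Contact at 91.2, as predicted. I'll ease the pressure and slide.

```bash
python3 -m crank '[{"dp":[0,-2,0],"roll":0,"gripper":160},{"dp":[8,-2,0],"roll":0,"gripper":160},{"dp":[16,-2,0],"roll":0,"gripper":160},{"dp":[24,-2,0],"roll":0,"gripper":160},{"dp":[32,-2,0],"roll":0,"gripper":160},{"dp":[40,-2,0],"roll":0,"gripper":160}]' && python3 -m crank '[{"dp":[8,0,0],"roll":0,"gripper":160},{"dp":[16,0,0],"roll":0,"gripper":160},{"dp":[24,0,0],"roll":0,"gripper":160},{"dp":[32,0,0],"roll":0,"gripper":160},{"dp":[40,0,0],"roll":0,"gripper":160}]'
python3 -c "
from h import *
a=C[2]
print(plan(cw(C,(44,152,91)),a+np.pi/2))"
```

```text
time_s: 28.9
eef_pos: [456.1, 289.9, 91.3]
ee_rot: [-0.691, 0.691, 0.15, -0.151]
force: [-8.1, -3.1, 10.3]
grip_width: 0.575
time_s: 29.32
eef_pos: [492.6, 306.6, 91.3]
ee_rot: [-0.691, 0.691, 0.15, -0.15]
force: [-7.2, -3.2, 10.0]
grip_width: 0.571
dp [70.7  0.3 -0.8] roll -0.001 (alt 3.141) j6 -1.64
```

```bash
python3 -m crank '[{"dp":[8,-1,0],"roll":0,"gripper":160},{"dp":[16,-1,0],"roll":0,"gripper":160},{"dp":[24,-1,0],"roll":0,"gripper":160},{"dp":[32,-1,0],"roll":0,"gripper":160},{"dp":[40,-1,0],"roll":0,"gripper":160},{"dp":[48,-1,0],"roll":0,"gripper":160},{"dp":[56,-1,0],"roll":0,"gripper":160},{"dp":[60,-1,0],"roll":0,"gripper":160},{"dp":[60,-1,0],"roll":0,"gripper":160}]' && python3 -m crank '[{"dp":[4,0,0],"roll":0,"gripper":160},{"dp":[7,0,0],"roll":0,"gripper":160},{"dp":[7,0,0],"roll":0,"gripper":160}]' && python3 -m crank '[{"dp":[3,0,0],"roll":0,"gripper":160},{"dp":[3,0,0],"roll":0,"gripper":160}]'
python3 -c "
from h import *
a=C[2]
print(plan(cw(C,(44,152,91)),a+np.pi/2))"
```

```text
time_s: 30.07
eef_pos: [547.7, 331.5, 91.3]
ee_rot: [0.691, -0.691, -0.151, 0.15]
force: [1.1, 1.1, -0.5]
grip_width: 0.576
time_s: 30.32
eef_pos: [552.4, 333.7, 91.5]
ee_rot: [-0.691, 0.691, 0.149, -0.152]
force: [-7.8, -4.5, 5.0]
grip_width: 0.577
time_s: 30.48
eef_pos: [552.8, 334.0, 92.0]
ee_rot: [-0.69, 0.692, 0.147, -0.154]
force: [-23.1, -12.9, 16.9]
grip_width: 0.579
dp [ 4.5  0.9 -0.8] roll 0.000 (alt -3.142) j6 -1.64
```

```bash
python3 -m crank '[{"dp":[2,0,0],"roll":0,"gripper":160},{"dp":[2,0,0],"roll":0,"gripper":160},{"dp":[-3,0,0],"roll":0,"gripper":160},{"dp":[-3,0,0],"roll":0,"gripper":40},{"dp":[-3,0,0],"roll":0,"gripper":40},{"dp":[-3,0,0],"roll":0,"gripper":40},{"dp":[-3,-35,0],"roll":0,"gripper":40},{"dp":[-3,-70,0],"roll":0,"gripper":40},{"dp":[-3,-110,0],"roll":0,"gripper":40},{"dp":[-3,-145,0],"roll":0,"gripper":40}]' && python3 -m crank '[{"dp":[-40,-10,-5],"roll":0,"gripper":40},{"dp":[-80,-20,-25],"roll":0,"gripper":40},{"dp":[-110,-30,-50],"roll":0,"gripper":40},{"dp":[-120,-40,-80],"roll":0,"gripper":40},{"dp":[-120,-50,-110],"roll":0,"gripper":40},{"dp":[-120,-50,-110],"roll":0,"gripper":40}]'
python3 -c "
from h import *
p=eyes.capture('wrist'); save(p,'w12.png')
h=cv2.cvtColor(p['color'],cv2.COLOR_RGB2HSV)
m=cv2.inRange(h,(8,200,150),(22,255,255)); n,l,st,ce=cv2.connectedComponentsWithStats(m)
c=C
def loc(X):
    ca,sa=np.cos(c[2]),np.sin(c[2]); dx,dy=X[0]-c[0],X[1]-c[1]; return np.round([dx*ca+dy*sa,-dx*sa+dy*ca],1)
for i in range(1,n):
    if st[i,4]>60: print(st[i],ce[i],loc(back(p,ce[i],46)),loc(back(p,ce[i],101)))
for l,z in (('cover_bar',101),('cover_hinge',71),('dial_grip',103)): print(l,[(np.round(d['centre'],1),round(d['confidence'],2),loc(back(p,d['centre'],z))) for d in models.spot_point(p,l)])
"
```

```text
time_s: 31.32
eef_pos: [553.4, 334.2, 239.1]
ee_rot: [0.691, -0.691, -0.151, 0.15]
force: [1.7, -0.1, -0.3]
grip_width: 0.839
time_s: 31.82
eef_pos: [491.7, 180.5, 289.0]
ee_rot: [-0.691, 0.692, 0.151, -0.147]
force: [0.8, 0.3, 0.3]
grip_width: 0.841
[  38  108   96   51 1785] [ 83.86386555 122.76414566] [-141.2 -179.2] [-144.7 -146.3]
[215 213  20  21 411] [224.38686131 223.0973236 ] [-21.9 -31.9] [-43.4 -21.2]
[290 213  20  21 414] [299.54589372 223.        ] [-21.6  60. ] [-43.2  56.9]
[365 212  20  22 426] [374.51173709 222.3028169 ] [-22.1 151.5] [-43.6 134.7]
cover_bar [(array([370.6, 268.4]), 0.61, array([ 10.4, 135.3]))]
cover_hinge [(array([297.4, 269.8]), 0.39, array([28.9, 56.8]))]
dial_grip []
```

View pics/w12.png

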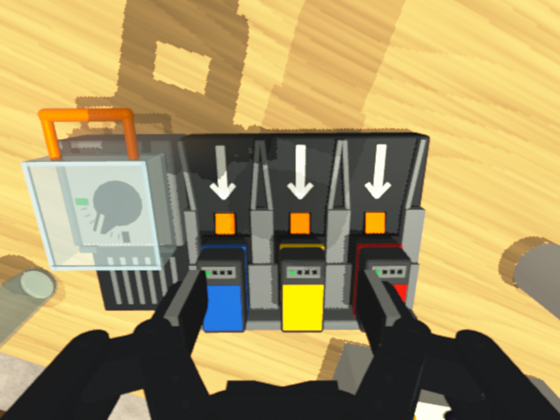

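```bash
cat >> h.py <<'E'
def loc(X,c=C):
    ca,sa=np.cos(c[2]),np.sin(c[2]); dx,dy=X[0]-c[0],X[1]-c[1]; return np.round([dx*ca+dy*sa,-dx*sa+dy*ca],1)
E
python3 - <<'E'
from h import *
p=eyes.capture('wrist')
h=cv2.cvtColor(p['color'],cv2.COLOR_RGB2HSV)
m=cv2.inRange(h,(5,180,110),(22,255,255))
for col in (60,75,90,105,118):
    r=np.where(m[90:160,col])[0]+90; print(col,r.min(),r.max(),loc(back(p,(col,(r.min()+r.max())/2),101)))
for row in (135,145): 
    r=np.where(m[row,20:150])[0]+20; print(row,r.min(),r.max(),loc(back(p,((r.min()+r.max())/2,row),101)))
print(plan(cw(C,(-152,-143,170)),C[2]))
E
```

```text
60 109 121 [-152.1 -159.9]
75 109 121 [-152.1 -146.1]
90 109 121 [-152.1 -132.3]
105 109 121 [-152.1 -118.5]
118 108 138 [-145.  -107.7]
135 36 127 [-134.1 -143.8]
145 39 129 [-124.8 -143.3]
dp [ -71.9  115.9 -186.7] roll -1.571 (alt 1.571) j6 -1.86
```

```bash
python3 -m crank '[{"dp":[-10,5,-24],"roll":0.12,"gripper":145},{"dp":[-20,15,-48],"roll":0.24,"gripper":145},{"dp":[-30,25,-72],"roll":0.36,"gripper":145},{"dp":[-40,35,-96],"roll":0.48,"gripper":145},{"dp":[-50,45,-120],"roll":0.6,"gripper":145},{"dp":[-60,55,-144],"roll":0.72,"gripper":145},{"dp":[-70,65,-168],"roll":0.84,"gripper":145},{"dp":[-72,75,-187],"roll":0.96,"gripper":145},{"dp":[-72,85,-187],"roll":1.08,"gripper":145},{"dp":[-72,85,-187],"roll":1.2,"gripper":145}]' 20 && python3 -m crank '[{"dp":[0,0,0],"roll":0.12,"gripper":145},{"dp":[0,0,0],"roll":0.24,"gripper":145},{"dp":[0,0,0],"roll":0.36,"gripper":145},{"dp":[0,0,0],"roll":0.371,"gripper":145},{"dp":[0,0,0],"roll":0.371,"gripper":145},{"dp":[0,0,0],"roll":0.371,"gripper":145}]' 20
python3 - <<'E'
from h import *
print(np.round(rot(ctrl.sense()),2).tolist())
print(plan(cw(C,(-152,-143,104)),C[2]))
p=eyes.capture('wrist'); save(p,'w13.png')
h=cv2.cvtColor(p['color'],cv2.COLOR_RGB2HSV)
m=cv2.inRange(h,(5,180,110),(22,255,255)); n,l,st,ce=cv2.connectedComponentsWithStats(m)
for i in range(1,n):
    if st[i,4]>60: print(st[i],loc(back(p,ce[i],46)),loc(back(p,ce[i],101)))
E
```

```text
time_s: 32.9
eef_pos: [501.2, -15.8, 199.1]
ee_rot: [-0.654, 0.654, -0.27, 0.267]
force: [-0.2, 0.8, -1.1]
grip_width: 0.429
time_s: 33.4
eef_pos: [501.8, -15.3, 201.3]
ee_rot: [-0.596, 0.596, -0.381, 0.381]
force: [-0.7, -0.2, 0.7]
grip_width: 0.435
[[0.42, -0.0, 0.91], [-0.91, 0.0, 0.42], [-0.0, -1.0, -0.0]]
dp [-0.6 97.3  0.2] roll 0.003 (alt -3.138) j6 -0.70
[ 428   49   40   33 1130] [-21.4 -31.9] [-47.4 -37.3]
[ 274  162   67  112 2898] [-141.7 -154.9] [-143.9 -136. ]
```

View pics/w13.png

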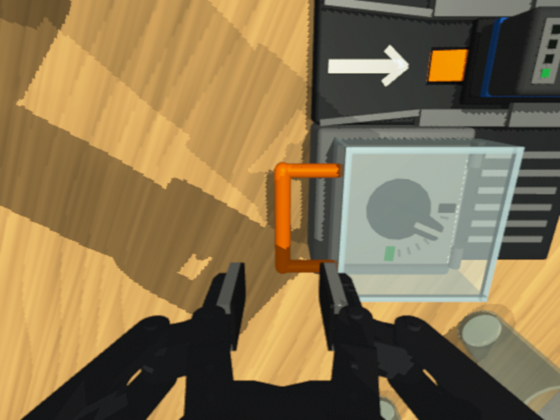

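```bash
python3 -m crank '[{"dp":[0,30,0],"roll":0,"gripper":145},{"dp":[0,60,0],"roll":0,"gripper":145},{"dp":[0,85,0],"roll":0,"gripper":145},{"dp":[0,97,0],"roll":0,"gripper":145},{"dp":[0,97,0],"roll":0,"gripper":145},{"dp":[0,97,0],"roll":0,"gripper":145}]' 20 && python3 -m crank '[{"dp":[0,0,0],"roll":0,"gripper":200},{"dp":[0,0,0],"roll":0,"gripper":255},{"dp":[0,0,0],"roll":0,"gripper":255},{"dp":[0,0,0],"roll":0,"gripper":255},{"dp":[0,0,0],"roll":0,"gripper":255},{"dp":[0,0,0],"roll":0,"gripper":255}]' 20
python3 - <<'E'
from h import *
s=ctrl.sense(); print(loc(s['eef_pos']),s['eef_pos'][2])
r=np.hypot(152,30);f0=np.arctan2(30,152)
for t in np.arange(0,1.86,.1): 
    f=f0+t; print(round(t,2),'x %.0f up %.0f'%(152-r*np.cos(f),r*np.sin(f)-30),end='; ')
E
```

```text
time_s: 33.95
eef_pos: [501.8, -15.8, 104.6]
ee_rot: [-0.595, 0.595, -0.382, 0.382]
force: [0.9, -0.1, 0.5]
grip_width: 0.43
time_s: 34.45
eef_pos: [502.4, -16.0, 105.6]
ee_rot: [0.595, -0.595, 0.382, -0.383]
force: [-0.8, 0.3, 6.8]
grip_width: 0.131
[-151.9 -144.5] 105.57742558488756
0.0 x 0 up 0; 0.1 x 4 up 15; 0.2 x 9 up 30; 0.3 x 16 up 44; 0.4 x 24 up 57; 0.5 x 33 up 69; 0.6 x 43 up 81; 0.7 x 55 up 91; 0.8 x 68 up 100; 0.9 x 81 up 108; 1.0 x 95 up 114; 1.1 x 110 up 119; 1.2 x 125 up 123; 1.3 x 140 up 124; 1.4 x 156 up 125; 1.5 x 171 up 124; 1.6 x 186 up 121; 1.7 x 201 up 117; 1.8 x 216 up 111;
```

```bash
python3 -m crank '[{"dp":[0,-15,4],"roll":0,"gripper":255},{"dp":[0,-30,9],"roll":0,"gripper":255},{"dp":[0,-44,16],"roll":0,"gripper":255},{"dp":[0,-57,24],"roll":0,"gripper":255},{"dp":[0,-69,33],"roll":0,"gripper":255},{"dp":[0,-81,43],"roll":0,"gripper":255},{"dp":[0,-91,55],"roll":0,"gripper":255},{"dp":[0,-100,68],"roll":0,"gripper":255},{"dp":[0,-108,81],"roll":0,"gripper":255},{"dp":[0,-114,95],"roll":0,"gripper":255}]' 20 && python3 -m crank '[{"dp":[0,-5,15],"roll":0,"gripper":255},{"dp":[0,-9,30],"roll":0,"gripper":255},{"dp":[0,-10,45],"roll":0,"gripper":255},{"dp":[0,-11,61],"roll":0,"gripper":255},{"dp":[0,-10,76],"roll":0,"gripper":255},{"dp":[0,-7,91],"roll":0,"gripper":255},{"dp":[0,-3,106],"roll":0,"gripper":255},{"dp":[0,1,117],"roll":0,"gripper":255},{"dp":[0,1,117],"roll":0,"gripper":255}]' 20
python3 -c "
from h import *
s=ctrl.sense(); print(loc(s['eef_pos']),s['eef_pos'][2])"
```

```text
time_s: 35.28
eef_pos: [588.3, 23.6, 220.7]
ee_rot: [-0.595, 0.595, -0.382, 0.383]
force: [-5.1, -0.2, 4.4]
grip_width: 0.13
time_s: 36.03
eef_pos: [696.0, 73.1, 217.0]
ee_rot: [0.595, -0.595, 0.382, -0.382]
force: [1.5, 1.5, 3.7]
grip_width: 0.131
[  61.2 -144. ] 217.03489531415286
```

```bash
python3 -m crank '[{"dp":[0,0,0],"roll":0,"gripper":150},{"dp":[0,0,0],"roll":0,"gripper":150},{"dp":[0,0,0],"roll":0,"gripper":150},{"dp":[0,-20,0],"roll":0,"gripper":150},{"dp":[0,-40,0],"roll":0,"gripper":150},{"dp":[0,-50,-30],"roll":0,"gripper":150},{"dp":[0,-50,-65],"roll":0,"gripper":150},{"dp":[0,-40,-100],"roll":0,"gripper":150},{"dp":[0,-10,-121],"roll":0,"gripper":150},{"dp":[0,0,-121],"roll":0,"gripper":150}]' 20 && python3 -m crank '[{"dp":[0,0,0],"roll":0,"gripper":150},{"dp":[0,0,0],"roll":0,"gripper":150}]' 20
python3 - <<'E'
from h import *
s=ctrl.sense(); print(loc(s['eef_pos']),s['eef_pos'][2])
p=eyes.capture('wrist'); save(p,'w14.png')
for l,z in (('cover_bar',209),('cover_hinge',71),('dial_grip',103)): print(l,[(np.round(d['centre'],1),round(d['confidence'],2),loc(back(p,d['centre'],z))) for d in models.spot_point(p,l)])
E
```

```text
time_s: 36.87
eef_pos: [579.6, 20.9, 214.5]
ee_rot: [-0.593, 0.596, -0.385, 0.381]
force: [-1.3, -0.4, -1.3]
grip_width: 0.417
time_s: 37.03
eef_pos: [585.3, 21.9, 218.3]
ee_rot: [0.595, -0.595, 0.382, -0.383]
force: [0.3, -0.2, 0.5]
grip_width: 0.415
[ -60.8 -144.5] 218.2788996454937
cover_bar [(array([556.8, 283.8]), 0.94, array([  69.3, -142.1]))]
cover_hinge [(array([352.1, 201.3]), 0.55, array([   1.2, -143.9]))]
dial_grip [(array([284.6, 214.2]), 0.64, array([ -58.6, -144.5]))]
```

View pics/w14.png

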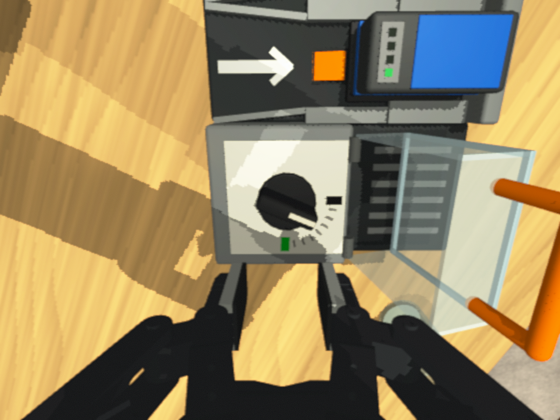

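Run:
```python
from h import *
p=eyes.capture('wrist'); c=p['color']
h=cv2.cvtColor(c,cv2.COLOR_RGB2HSV)
g=cv2.cvtColor(c,cv2.COLOR_RGB2GRAY)
# disc: dark pixels within panel
sub=np.zeros_like(g); sub[165:235,245:320]=1
m=((g<70)&(sub>0)).astype(np.uint8); n,l,st,ce=cv2.connectedComponentsWithStats(m)
i=1+np.argmax(st[1:,4]); print('disc',st[i],ce[i])
(cx,cy),r=cv2.minEnclosingCircle(np.argwhere(l==i)[:,::-1].astype(np.float32)); print('circ',cx,cy,r,'z78',loc(back(p,(cx,cy),78)),'z106',loc(back(p,(cx,cy),106)))
# white pointer: light pixels enclosed in the disc's circle (hull)
w=np.zeros_like(g); cv2.circle(w,(int(cx),int(cy)),int(r)-1,1,-1)
w2=((g>120)&(w>0)).astype(np.uint8); n,l,st,ce=cv2.connectedComponentsWithStats(w2)
for i in range(1,n):
    if st[i,4]>10:
        q=np.argwhere(l==i)[:,::-1].astype(np.float32); W=np.array([loc(back(p,u,106)) for u in q])
        u=np.linalg.svd(W-W.mean(0))[2][0]; print('ptr',st[i],W.mean(0).round(1),'dir',u.round(2),'angle cw',np.arctan2(-u[1]*np.sign(u[0]),abs(u[0])).round(3), 'from centre(-60,-143.5)',np.arctan2(-(W.mean(0)[1]+143.5),W.mean(0)[0]+60).round(3))
gm=cv2.inRange(h,(50,120,40),(75,255,255)); gm[:220]=0; gm[260:]=0; y,x=np.nonzero(gm); print('green',x.mean(),y.mean(),loc(back(p,(x.mean(),y.mean()),70)))
print('black',loc(back(p,(334,200),70)))
```

```text
disc [ 256  173   60   57 2479] [285.53691004 200.73658733]
circ 288.4347839355469 204.43478393554688 32.62690353393555 z78 [ -54.6 -144.5] z106 [ -55.2 -135.5]
ptr [300 176  20  40 125] [ -35.5 -129.6] dir [-0.32  0.95] angle cw 1.247 from centre(-60,-143.5) -0.515
ptr [288 213  26  14 150] [ -46.2 -147.7] dir [ 0.92 -0.38] angle cw 0.392 from centre(-60,-143.5) 0.292
ptr [260 216  47  20 196] [ -58.2 -156.3] dir [ 0.98 -0.19] angle cw 0.191 from centre(-60,-143.5) 1.435
green 284.3333333333333 243.40952380952382 [ -57.9 -185. ]
black [ -14.1 -143. ]
```

```bash
python3 -m crank '[{"dp":[0,0,0],"roll":-0.12,"gripper":135},{"dp":[0,0,0],"roll":-0.24,"gripper":135},{"dp":[0,0,0],"roll":-0.36,"gripper":135},{"dp":[0,0,0],"roll":-0.48,"gripper":135},{"dp":[0,0,0],"roll":-0.6,"gripper":135},{"dp":[0,0,0],"roll":-0.72,"gripper":135},{"dp":[0,0,0],"roll":-0.84,"gripper":135},{"dp":[0,0,0],"roll":-0.96,"gripper":135},{"dp":[0,0,0],"roll":-1.08,"gripper":135},{"dp":[0,0,0],"roll":-1.19,"gripper":135}]' 40 && python3 -m crank '[{"dp":[0,0,0],"roll":0,"gripper":135},{"dp":[0,0,0],"roll":0,"gripper":135}]'
python3 - <<'E'
from h import *
p=eyes.capture('wrist'); save(p,'w15.png'); c=p['color']
g=cv2.cvtColor(c,cv2.COLOR_RGB2GRAY)
u=proj(p,cw(C,(-57.5,-143.5,106))); print('centre px',u)
x,y=u.astype(int); print('p',[ (np.round(d['centre'],1),round(d['confidence'],2),loc(back(p,d['centre'],103))) for d in models.spot_point(p,'dial_grip')])
print(plan(cw(C,(-57.5,-143.5,103)),C[2]-.38+np.pi/2))
cv2.imwrite('pics/w15c.png',cv2.resize(c[max(0,y-75):y+75,max(0,x-100):x+100,::-1],None,fx=4,fy=4,interpolation=cv2.INTER_CUBIC)); print('crop origin',x-100,y-75)
E
```

```text
time_s: 38.12
eef_pos: [585.1, 22.0, 217.9]
ee_rot: [-0.707, 0.707, 0.019, -0.019]
force: [1.1, 0.0, 0.1]
grip_width: 0.467
time_s: 38.28
eef_pos: [584.9, 22.0, 217.7]
ee_rot: [-0.707, 0.707, 0.016, -0.015]
force: [-0.1, 0.2, -0.2]
grip_width: 0.47
centre px [283.90460943 219.23559348]
p [(array([285.8, 216.2]), 0.67, array([ -58.3, -141.6]))]
dp [  3.1 114.6   2.1] roll -0.005 (alt 3.137) j6 -1.78
crop origin 183 144
```

View pics/w15c.png

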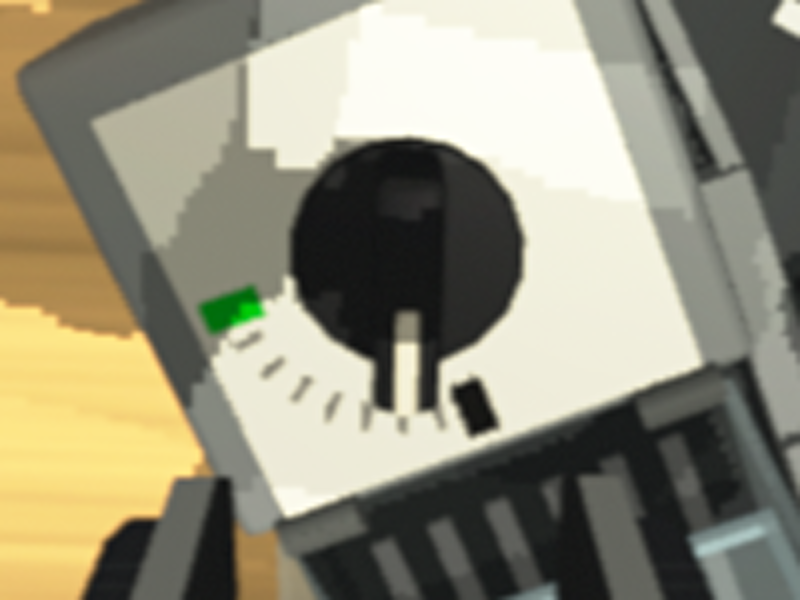

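```bash
python3 -m crank '[{"dp":[2,30,2],"roll":0,"gripper":135},{"dp":[3,65,2],"roll":0,"gripper":135},{"dp":[3,95,2],"roll":0,"gripper":135},{"dp":[3,110,2],"roll":0,"gripper":135},{"dp":[3,114,2],"roll":0,"gripper":135},{"dp":[3,114,2],"roll":0,"gripper":135},{"dp":[3,114,2],"roll":0,"gripper":135}]' 30 && python3 -m crank '[{"dp":[0,0,0],"roll":0,"gripper":190},{"dp":[0,0,0],"roll":0,"gripper":255},{"dp":[0,0,0],"roll":0,"gripper":255},{"dp":[0,0,0],"roll":0,"gripper":255},{"dp":[0,0,0],"roll":0,"gripper":255},{"dp":[0,0,0],"roll":0,"gripper":255}]' 30
python3 -c "
from h import *
s=ctrl.sense(); print(loc(s['eef_pos']),s['eef_pos'][2],s['wrist_torque'],plan(s['eef_pos'],C[2]-1.6+np.pi/2))"
```

```text
time_s: 38.97
eef_pos: [588.2, 24.0, 104.7]
ee_rot: [-0.707, 0.707, 0.017, -0.016]
force: [0.1, 0.5, 0.7]
grip_width: 0.474
time_s: 39.47
eef_pos: [588.1, 24.3, 104.9]
ee_rot: [0.707, -0.707, -0.017, 0.016]
force: [-1.5, 1.7, 6.4]
grip_width: 0.158
[ -57.2 -143.5] 104.90712189555565 [0.37515655 0.24156896 0.0539504 ] dp [0. 0. 0.] roll 1.218 (alt -1.924) j6 -1.78
```

```bash
python3 -m crank '[{"dp":[0,0,0],"roll":0.12,"gripper":255},{"dp":[0,0,0],"roll":0.24,"gripper":255},{"dp":[0,0,0],"roll":0.36,"gripper":255},{"dp":[0,0,0],"roll":0.48,"gripper":255},{"dp":[0,0,0],"roll":0.6,"gripper":255},{"dp":[0,0,0],"roll":0.72,"gripper":255},{"dp":[0,0,0],"roll":0.84,"gripper":255},{"dp":[0,0,0],"roll":0.96,"gripper":255},{"dp":[0,0,0],"roll":1.09,"gripper":255},{"dp":[0,0,0],"roll":1.22,"gripper":255}]' && python3 -m crank '[{"dp":[0,0,0],"roll":0,"gripper":255},{"dp":[0,0,0],"roll":0,"gripper":255},{"dp":[0,0,0],"roll":0,"gripper":255}]'
python3 -c "
from h import *
s=ctrl.sense(); print(loc(s['eef_pos']),s['eef_pos'][2],s['wrist_torque'],plan(s['eef_pos'],C[2]-1.6+np.pi/2))"
python3 -m crank '[{"dp":[0,0,0],"roll":0,"gripper":150},{"dp":[0,0,0],"roll":0,"gripper":150},{"dp":[0,0,0],"roll":0,"gripper":150},{"dp":[0,0,0],"roll":0,"gripper":150},{"dp":[0,-30,0],"roll":0,"gripper":150},{"dp":[0,-70,0],"roll":0,"gripper":150},{"dp":[0,-100,0],"roll":0,"gripper":150},{"dp":[0,-114,0],"roll":0,"gripper":150},{"dp":[0,-114,0],"roll":0,"gripper":150},{"dp":[0,-114,0],"roll":0,"gripper":150}]'
python3 - <<'E'
from h import *
p=eyes.capture('wrist'); save(p,'w16.png'); c=p['color']
u=proj(p,cw(C,(-57.5,-143.5,106))); x,y=u.astype(int); print(u)
for t in (1.4,1.6,1.8): print(t,(proj(p,cw(C,(-57.5+25*np.cos(t),-143.5-25*np.sin(t),106)))-[x-100,y-75])*4)
print('c',(u-[x-100,y-75])*4)
cv2.imwrite('pics/w16c.png',cv2.resize(c[max(0,y-75):y+75,max(0,x-100):x+100,::-1],None,fx=4,fy=4,interpolation=cv2.INTER_CUBIC))
E
```

```text
time_s: 40.3
eef_pos: [588.2, 24.6, 104.9]
ee_rot: [0.59, -0.589, 0.389, -0.391]
force: [0.1, 3.6, 5.4]
grip_width: 0.152
time_s: 40.55
eef_pos: [588.3, 24.6, 104.9]
ee_rot: [0.592, -0.59, 0.388, -0.389]
force: [0.5, 4.6, 5.5]
grip_width: 0.155
[ -56.9 -143.3] 104.90064952237171 [ 0.64834397  0.01384911 -0.03388219] dp [0. 0. 0.] roll 0.008 (alt -3.134) j6 -0.57
time_s: 41.38
eef_pos: [587.4, 24.0, 217.4]
ee_rot: [0.591, -0.591, 0.388, -0.389]
force: [0.1, 0.0, -1.7]
grip_width: 0.414
[282.54270784 215.92415453]
1.4 [425.91549864 418.92758524]
1.6 [401.10253289 421.02668612]
1.8 [376.32768062 418.5935255 ]
c [402.17083137 303.69661812]
```

View pics/w16c.png

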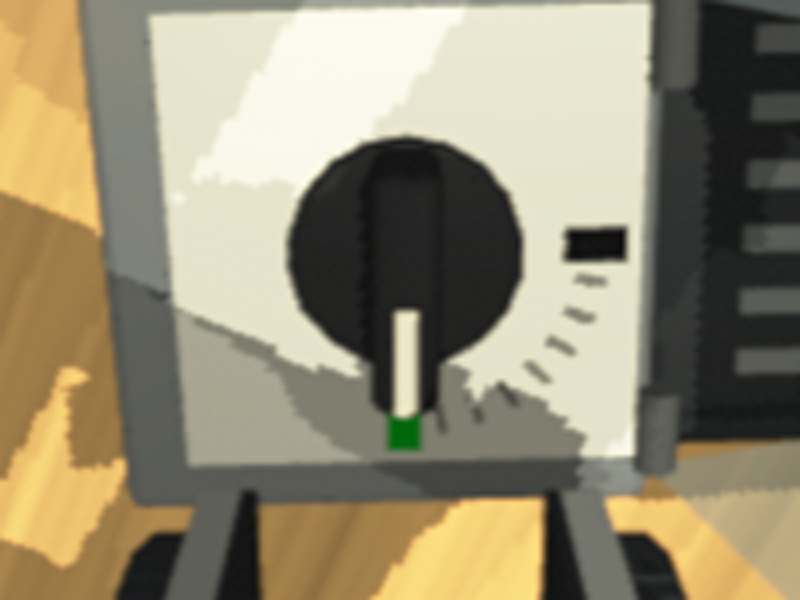

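```bash
python3 -m crank '[{"dp":[0,-35,0],"roll":0,"gripper":145},{"dp":[0,-53,20],"roll":0,"gripper":145},{"dp":[0,-53,55],"roll":0,"gripper":145},{"dp":[0,-53,90],"roll":0,"gripper":145},{"dp":[0,-53,118],"roll":0,"gripper":145},{"dp":[0,-53,128],"roll":0,"gripper":145},{"dp":[0,-53,128],"roll":0,"gripper":145},{"dp":[0,-53,128],"roll":0,"gripper":145}]' 20
python3 - <<'E'
from h import *
p=eyes.capture('wrist'); s=ctrl.sense(); print(loc(s['eef_pos']),s['eef_pos'][2])
print(plan(cw(C,(70.5,-143.5,212)),C[2]))
h=cv2.cvtColor(p['color'],cv2.COLOR_RGB2HSV)
m=cv2.inRange(h,(5,180,110),(22,255,255)); n,l,st,ce=cv2.connectedComponentsWithStats(m)
for i in range(1,n):
    if st[i,4]>200: print(st[i],ce[i],loc(back(p,ce[i],209)))
r=np.median([np.where(m[q])[0].mean() for q in range(st[1:,1].max(),0)] or [0])
B=(l==1+np.argmax(st[1:,4]))
for row in range(60,330,30):
    k=np.where(B[row])[0]
    if len(k): print(row,k.min(),k.max(),loc(back(p,((k.min()+k.max())/2,row),209)))
E
```

```text
time_s: 42.1
eef_pos: [704.7, 74.7, 268.1]
ee_rot: [-0.59, 0.592, -0.389, 0.387]
force: [-0.3, 0.4, -0.3]
grip_width: 0.429
[  69.5 -146.2] 269.1763611369076
dp [-2.7 57.2  1.1] roll -0.021 (alt 3.120) j6 -0.47
[176  59  17  26 365] [184.38356164  71.68219178] [ 20.6 -46. ]
[ 261  161   32  140 2621] [281.4723388 230.9740557] [  69.4 -136.9]
180 272 291 [  70.1 -104.9]
210 274 291 [  70.3 -123.3]
240 275 292 [  70.6 -143. ]
270 268 292 [  67.9 -163.9]
300 282 287 [  70.4 -186.4]
```

```bash
python3 -m crank '[{"dp":[-2,20,1],"roll":0,"gripper":145},{"dp":[-2,45,1],"roll":0,"gripper":145},{"dp":[-2,56,1],"roll":0,"gripper":145},{"dp":[-2,56,1],"roll":0,"gripper":145},{"dp":[-2,56,1],"roll":0,"gripper":200},{"dp":[-2,56,1],"roll":0,"gripper":255},{"dp":[-2,56,1],"roll":0,"gripper":255},{"dp":[-2,56,1],"roll":0,"gripper":255},{"dp":[-2,56,1],"roll":0,"gripper":255}]' 20
python3 - <<'E'
from h import *
s=ctrl.sense(); print(loc(s['eef_pos']),s['eef_pos'][2])
r=np.hypot(152,30);f0=np.arctan2(30,152); f1=f0+1.85
for t in np.arange(1.85,-.01,-.1): 
    f=f0+t; print(round(t,2),'[0,%.0f,%.0f]'%(r*(np.sin(f1)-np.sin(f)),r*(np.cos(f1)-np.cos(f))),end=' ')
f=f0+.85
print()
for t in list(np.arange(.75,-.01,-.1))+[0]: 
    g=f0+t; print(round(t,2),'[0,%.0f,%.0f]'%(r*(np.sin(f)-np.sin(g)),r*(np.cos(f)-np.cos(g))),end=' ')
E
```

```text
time_s: 42.9
eef_pos: [705.1, 76.7, 216.4]
ee_rot: [0.591, -0.591, 0.388, -0.389]
force: [-5.3, -2.2, 6.2]
grip_width: 0.133
[  71.1 -144.5] 216.3685909051257
1.85 [0,0,0] 1.75 [0,-6,-14] 1.65 [0,-11,-29] 1.55 [0,-15,-44] 1.45 [0,-17,-59] 1.35 [0,-17,-75] 1.25 [0,-16,-90] 1.15 [0,-13,-105] 1.05 [0,-9,-120] 0.95 [0,-3,-135] 0.85 [0,4,-149] 0.75 [0,12,-161] 0.65 [0,22,-174] 0.55 [0,33,-185] 0.45 [0,45,-195] 0.35 [0,58,-203] 0.25 [0,71,-211] 0.15 [0,85,-217] 0.05 [0,100,-221] 
0.75 [0,8,-13] 0.65 [0,18,-25] 0.55 [0,29,-36] 0.45 [0,41,-46] 0.35 [0,54,-55] 0.25 [0,67,-62] 0.15 [0,82,-68] 0.05 [0,96,-73] 0 [0,104,-74]
```

```bash
python3 -m crank '[{"dp":[0,-6,-14],"roll":0,"gripper":255},{"dp":[0,-11,-29],"roll":0,"gripper":255},{"dp":[0,-15,-44],"roll":0,"gripper":255},{"dp":[0,-17,-59],"roll":0,"gripper":255},{"dp":[0,-17,-75],"roll":0,"gripper":255},{"dp":[0,-16,-90],"roll":0,"gripper":255},{"dp":[0,-13,-105],"roll":0,"gripper":255},{"dp":[0,-9,-120],"roll":0,"gripper":255},{"dp":[0,-3,-135],"roll":0,"gripper":255},{"dp":[0,4,-149],"roll":0,"gripper":255}]' && python3 -m crank '[{"dp":[0,8,-13],"roll":0,"gripper":255},{"dp":[0,18,-25],"roll":0,"gripper":255},{"dp":[0,29,-36],"roll":0,"gripper":255},{"dp":[0,41,-46],"roll":0,"gripper":255},{"dp":[0,54,-55],"roll":0,"gripper":255},{"dp":[0,67,-62],"roll":0,"gripper":255},{"dp":[0,82,-68],"roll":0,"gripper":255},{"dp":[0,96,-73],"roll":0,"gripper":255},{"dp":[0,102,-74],"roll":0,"gripper":255},{"dp":[0,102,-74],"roll":0,"gripper":255}]'
python3 - <<'E'
from h import *
s=ctrl.sense(); print(loc(s['eef_pos']),s['eef_pos'][2])
E
```

```text
time_s: 43.73
eef_pos: [568.9, 16.8, 211.8]
ee_rot: [0.591, -0.591, 0.386, -0.39]
force: [4.0, -6.0, 1.0]
grip_width: 0.13
time_s: 44.57
eef_pos: [501.0, -12.5, 108.4]
ee_rot: [-0.591, 0.591, -0.387, 0.389]
force: [0.4, -6.0, -0.7]
grip_width: 0.129
[-151.6 -140.8] 108.35637993222352
```

Cover down near shut. I'll press 2 mm to check it's seated, release, retreat and check.

```bash
python3 -m crank '[{"dp":[0,2,0],"roll":0,"gripper":255},{"dp":[0,2,0],"roll":0,"gripper":255}]'; python3 -m crank '[{"dp":[0,0,0],"roll":0,"gripper":150},{"dp":[0,0,0],"roll":0,"gripper":150},{"dp":[0,0,0],"roll":0,"gripper":150},{"dp":[0,0,0],"roll":0,"gripper":150},{"dp":[0,-25,0],"roll":0,"gripper":150},{"dp":[0,-60,0],"roll":0,"gripper":150},{"dp":[0,-100,0],"roll":0,"gripper":150},{"dp":[0,-140,0],"roll":0,"gripper":150},{"dp":[0,-180,0],"roll":0,"gripper":150},{"dp":[0,-190,0],"roll":0,"gripper":150}]';python3 -m crank '[{"dp":[0,0,30],"roll":0,"gripper":150},{"dp":[0,0,50],"roll":0,"gripper":150},{"dp":[0,0,50],"roll":0,"gripper":150},{"dp":[0,0,50],"roll":0,"gripper":150}]'
python3 - <<'E'
from h import *
p=eyes.capture('wrist'); s=ctrl.sense(); print(loc(s['eef_pos']),s['eef_pos'][2],s['time_s'])
h=cv2.cvtColor(p['color'],cv2.COLOR_RGB2HSV)
m=cv2.inRange(h,(5,180,110),(22,255,255)); n,l,st,ce=cv2.connectedComponentsWithStats(m)
for i in range(1,n):
    if st[i,4]>80: print(st[i],loc(back(p,ce[i],46)))
B=(l==1+np.argmax(st[1:,4]))
for row in range(0,420,15):
    k=np.where(B[row])[0]
    if len(k): print(row,k.min(),k.max(),loc(back(p,((k.min()+k.max())/2,row),101)))
# dial seen through cover: green and pointer
print('pointer px expected',proj(p,cw(C,(-57.5,-163,106))))
# top camera cross checks
t=eyes.capture('top'); packs(t)
h=cv2.cvtColor(t['color'],cv2.COLOR_RGB2HSV); m=cv2.inRange(h,(5,150,90),(20,255,255)); n,l,st,ce=cv2.connectedComponentsWithStats(m)
for i in range(1,n):
    if st[i,4]>12 and 150<ce[i][0]<320 and 150<ce[i][1]<270: print('top',st[i],loc(back(t,ce[i],46)),loc(back(t,ce[i],101)))
for k,y,z in((1,-32,0),(2,60,0),(3,152,0)): print('home centre bay',k,cw(C,(45,y,0)).round(1))
for lab in ('tumbler1','mug','tape'): print(lab,[np.round(back(t,d['centre'],0)[:2]) for d in models.spot_point(t,lab)[:2]])
E
```

```text
time_s: 44.73
eef_pos: [501.0, -12.5, 107.5]
ee_rot: [-0.591, 0.591, -0.387, 0.389]
force: [-4.0, -6.4, 4.5]
grip_width: 0.133
time_s: 45.57
eef_pos: [501.7, -11.5, 302.8]
ee_rot: [0.592, -0.59, 0.385, -0.392]
force: [0.3, 0.8, -0.4]
grip_width: 0.411
time_s: 45.9
eef_pos: [546.4, 8.8, 295.6]
ee_rot: [-0.591, 0.591, -0.388, 0.388]
force: [-0.9, 0.8, -0.3]
grip_width: 0.413
[-102.  -140.4] 295.853049115474 45.95
[343  64  26  24 591] [-21.  -31.7]
[ 225  149   47   84 1600] [-151.  -154.5]
150 227 268 [-134.8 -100.6]
165 226 237 [-151.5 -115.1]
180 227 238 [-151.6 -130.4]
195 228 239 [-151.7 -146.2]
210 229 240 [-151.8 -162.5]
225 230 271 [-135.9 -179.6]
pointer px expected [325.36320687 210.29335215]
red px [178. 215.] patch [567.7 349.6] L 60.8 W 45.5 yaw 0.424 nose top [595.4 362.1] -> centre [551.6 342.4]
blue px [229. 193.] patch [646.  179.5] L 60.7 W 46.1 yaw 0.436 nose top [673.5 192.3] -> centre [630. 172.]
top [237 211   9   9  48] [-22.4 -30.9] [-26.1 -33.8]
top [212 222   9   9  48] [-22.7  61.5] [-26.4  55.2]
top [187 233  10   9  54] [-23.3 152.8] [-27.  143.2]
top [273 237  11   7  43] [-150.9 -109.6] [-150.  -109.7]
home centre bay 1 [634.6 168.2   0. ]
home centre bay 2 [596.4 251.9   0. ]
home centre bay 3 [558.1 335.5   0. ]
tumbler1 [array([ 747., -234.]), array([800., -70.])]
mug [array([459., 592.]), array([578., 171.])]
tape [array([ 676., -434.])]
```

Run:
```python
from h import *
HS['yellow']=[((18,110,80),(36,255,255))]
t=eyes.capture('top'); 
u=proj(t,cw(C,(55,60,108))).astype(int); print(u,cv2.cvtColor(t['color'],cv2.COLOR_RGB2HSV)[u[1],u[0]])
t['color']=t['color'].copy(); m=np.zeros_like(t['color']); m[u[1]-25:u[1]+25,u[0]-25:u[0]+25]=t['color'][u[1]-25:u[1]+25,u[0]-25:u[0]+25]; t['color']=m; packs(t)
print([(np.round(back(t,d['extent'][:2],75)),d['confidence']) for d in models.spot_in(eyes.capture('side'),'pack2')[:0]])
```

```text
[204 203] [ 25 153 155]
yellow px [204. 204.] patch [606.5 264.5] L 61.8 W 47.0 yaw 0.424 nose top [634.7 277.2] -> centre [590.9 257.5]
[]
```

```bash
python3 -c "
from h import *
print(ctrl.finish_job())"
```

```text
the job is handed in; nothing more can be done
None
```

The job is handed in at about 46 s of the 210 s allowed. No verdict is reported, so success rests on my own checks.

**What I did:** I slid the blue pack into bay 1, the yellow into bay 2 and the red into bay 3, each until it met the end wall. Then I swung the cover open onto its stop, turned the dial from about 0.38 to about 1.6 rad, and swung the cover shut. The turquoise and purple look-alikes were not touched.

**Last checks:**
- **Packs:** each push ended at the wall with about 20–40 N. The pictures show all three orange latches up behind the packs.
- **Dial:** after the turn and release, the pointer sat on the green mark. I did not look at it again once the cover was shut.
- **Cover:** when open, the bar measured 70 mm behind the hinge, as expected. When shut, it measured 151.6 mm in front of it against 152 mm expected.
- **Gripper:** it is clear of everything, about 296 mm above the table.

**What disagreed:**
- **Bay 1:** the first lowering landed on a guide, so I backed off 12 mm, shifted 2.5 mm and slid it in.
- **Top camera on the packs:** all three read several millimetres short of home. I put this down to a bias in how I measure the coloured patch, because all three were off by a similar amount and the latches were up.
- **Glasses, mug and tape:** my final readings matched the start within about 6–12 mm, which is coarse detector scatter. I never worked near them.

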